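# Box of fuses from the tilt-out bin to its bench holder

## Task

Tilt forward the clear bin that has the box of fuses in it, take the box out and stand it on end, fully home, in the blue holder with its narrow edges towards the two tall cheeks; lower it in gently, do not drop it. The cheeks leave no room for fingers on the edges by which the box comes out of the bin, so put it down on the bench and take it across its broad faces instead. Finish with both bins tilted fully shut, and leave the bottle in the other bin and everything else on the bench alone.

Things in the scene. Friction and masses are not known exactly. Their poses are not given: they have to be found in the camera images.
- bin_rack: Fixed grey housing, 88 deep x 334 wide x 120 high (mm), standing on the bench, with two clear tilt-out bins side by side. Origin: on the bench, middle of the front plane. x points into the housing (away from the opening side), y to the left along the front, z up. Bin centres lie at y = +82 (left) and -82 (right).
- left_bin (a joint): Tilt of the left (+y) clear bin: 0 = shut, grows to 0.70 rad (stop) as its top tilts forward out of the housing about the pivot along its bottom front edge. Stiff hinge (about 0.22 N m; 2 to 4 N at the bar): the bin stays at whatever tilt it is left. Things in it slide down against the front wall when it is tilted. Near the open end the bar rises more than it goes forward as the bin shuts, so follow its arc.
- right_bin (a joint): The same for the right (-y) bin, of the same make.
- left_bin_bar (a point): Middle of the left bin's pull bar: a round aluminium bar 10 in diameter, 100 long along the bin's width, its centre 40 in front of the front wall and 92 above the pivot (102 above the bench when shut); joined to the wall only at its ends. It moves with the bin. z runs up along the bin's front wall, x into the bin, y along the bar.
- right_bin_bar (a point): The same for the right bin.
- left_bin_hinge (a point): Middle of the left bin's pivot line (along the rack's y), 10 above the bench at the front plane. Each bin is 154 wide outside, 148 inside, 64 deep (57 inside), floor 4 thick with its top 4 above the pivot, front wall 4 thick and 100 high, back wall 60 high. The front wall's outer face passes through the pivot line.
- right_bin_hinge (a point): The same for the right bin.
- fuse_box: Off-white card box of fuses, 55 (its x) x 85 (its y) x 32 (its z), about 60 g, closed and rigid. Origin: centre of one 55 x 85 broad face; the box reaches from z = 0 to z = 32. It starts standing on end (its y axis up) in one of the two bins, broad faces to front and back.
- fuse_box_mid (a point): Centre of the box of fuses, axes as the box.
- box_holder: Fixed blue holder, left or right before the rack. Floor plate 70 (x) x 84 (y) x 6 thick; two upright cheeks 46 long (x), inner faces 62 apart (at y = +-31), straight up to 96 above the bench, then flared outwards to 106; low lips across the front and back of the floor, 8 high above it, inner faces 40 apart (at x = +-20). Origin: on the bench under the centre.
- holder_floor (a point): Centre of the holder's floor, 6 above the bench; the standing box's underside belongs here. The box stands on end, its 55 mm width along the holder's y, either end up and either way round; front, back and top are open above the lips.
- flux_bottle: Small white bottle, black cap, 32 diameter x 75 high, upright in the other bin. Origin: centre of its underside. Leave it.
- carton: Brown carton 90 x 68 x 58 high on the bench. Origin: centre of its underside. Bystander.
- oil_bottle: Slim bottle with red nozzle, 42 diameter x 126 high, beside the rack on the right. Origin: centre of its underside. Bystander.
- mouse_a: Dark computer mouse 99 x 56 x 41 high, beside the rack on the left. Origin: underside. Bystander.
Things that resemble listed ones, but are neither listed nor needed, are in the scene too. There is more than one size of the box_holder; the one meant has the size given above.

How it is judged:
On the way, in this order (a step that is already met when the one before it is completed fails the run):
1. the bin with the box of fuses is tilted forward (at least 0.40 rad) with the box in it (((value of joint left_bin above 0.4 rad and distance between fuse_box_mid and left_bin_hinge below 0.13 m) or (value of joint right_bin above 0.4 rad and distance between fuse_box_mid and right_bin_hinge below 0.13 m))), for 0.2 s.
2. the box stands home in the holder (horizontal distance between fuse_box_mid and holder_floor below 0.009 m and z of fuse_box_mid in the frame of box_holder below 0.053 m), for 0.2 s.
At the end, for the whole second after the job is handed in: The box of fuses stands on end on the holder's floor (its centre within 9 mm sideways of the floor's centre and 44 to 53 mm above the bench, its length within 0.12 rad of upright, its width within 0.2 rad of the line from cheek to cheek), at rest; both bins are shut to within 0.06 rad (all of step 2 and z of fuse_box_mid in the frame of box_holder above 0.044 m and angle between the y axis of fuse_box and the z axis of box_holder, either way round below 0.12 rad and angle between the x axis of fuse_box and the y axis of box_holder, either way round below 0.2 rad and linear speed of fuse_box below 0.02 m/s and value of joint each of left_bin, right_bin below 0.06 rad); the robot touches nothing.
It fails at once if the box is dropped into the holder (faster than 0.4 m/s between the cheeks) (horizontal distance between fuse_box_mid and holder_floor below 0.03 m and z of fuse_box_mid in the frame of box_holder below 0.12 m and linear speed of fuse_box above 0.4 m/s).
It fails at once if the bottle in the other bin is moved by more than 40 mm (distance of flux_bottle from where it was at the start of the episode above 0.04 m).
It fails at once if a bystander on the bench is moved by more than 30 mm (distance of any of carton, oil_bottle, mouse_a from where it was at the start of the episode above 0.03 m).
It also fails if it takes over 72 s, if anything falls off the work surface, if the arm or the gripper's body presses on something with over 40 N, if the wrist force passes 120 N, or if a joint passes its speed limit or range.

## Robot

A 7-joint arm with a two-finger parallel gripper is mounted at the origin on a cart in front of the work surface, level with it; the furniture and walls round the work are solid. World frame = base frame: x ahead of the robot, y to its left, z up, the work surface at z = 0. Lengths are in m, angles in rad, forces in N, time in s.
With the tool pointing down it reaches from about 0.4 to 0.925 m from the base axis. Payload 4.1 kg.
Tool frame: the origin (TCP) lies on the centre line of the jaws, within the pads' length; the fingertips stand 14 mm ahead of it and the grasp point (between the pads) lies 5 mm behind it (tips_ahead is the distance from the TCP to the fingertips, in m); z points along the fingers, x is the direction in which the jaws open and shut, and the axes are right-handed (so a half turn about z gives the same grasp; the last joint's range is limited). The gripper opens to 85 mm and grips with 20 to 120 N. Pads are 22 mm wide; open, the fingers measure 114 mm over their backs; the gripper's body (76 mm by 85 mm) begins 54 mm behind the grasp point. The pads swing forward as they close: fully open they stand 13 mm farther back than shut.
Start: joints at [1.135, 0.398, 0.045, 1.537, -0.019, 1.207, -0.051], TCP at [0.215, -0.614, 0.245] pointing down, gripper open.
Joint ranges: [-2.82, 2.82], [-0.49, 2.23], [-1.37, 1.46], [0, 2.46], [-1.36, 4.5], [0.23, 2], [-2.94, 2.94]. Speed limits (rad/s): [2.57, 2.57, 3.14, 3.14, 3.14, 3.14, 3.14].

## Interface

Orientations are given as a unit quaternion [x, y, z, w].
In Python, from bench import * gives the robot as it stands. The module is installed in compiled form; this text tells all that it offers.
- The arm moves only by the tool send_rows, never from a script. Its argument "motion" is a list of rows, each a list of 7 numbers: the shift along the tool's x, y, z in cm, then the turn, a rotation vector about the tool's x, y, z in degrees, then the closure in counts, from 0 (fully open) to 255 (shut). In form: [[tx, ty, tz, ax, ay, az, gripper], ...]. A call has 1 to 20 rows; each row is the pose to reach, as a shift and turn from the pose commanded when the call began, along the tool's axes at that moment; what a row does not reach only later rows make up. A row lasts 1/12 s, in which the tool goes at most 41.7 mm and 7.16 degrees, less where a joint would pass 70% of its speed; a pose out of reach is approached as far as the arm can. A call with a gripper value outside its range is refused whole. The fingers move at their own pace and stop on an object; the grip force is fixed at half the most. Time passes only in rows, so rows that repeat a pose let the fingers close. It gives the time, the measured TCP pose, the force and the opening at its end, in the units of the state.
- sense(): the state, without advancing time (a new reading comes with each control period).
- capture(name): name is "side" or "top"; returns a dict with "color" (384x512x3 uint8, red, green, blue), "fx", "fy", "cx", "cy" (pixels), "rvec" (rotation vector, rad) and "tvec" (3), from world to camera coordinates, as OpenCV has them. Camera axes: x right, y down, z forward; pixel columns grow to the right and rows downward; lengths in m; the calibration is good to about 2 mm. A picture is of the moment at which its call begins. There is no depth.
- job_done(): hands the job in, once; it reports no verdict.
The state is a dict: "clock": time; "qpos": joint angles; "joint_vel": joint speeds; "effort": joint torques, N m; "tcp_pos": TCP position; "tool_rot": TCP orientation; "ft_force": force on the tool from outside, world axes, zero at the start; "ft_torque": the same for the moment, N m; "gripper_width": finger opening in m.
Only numpy, scipy, OpenCV 4.12 (cv2) and the standard library are available. Lean on these libraries where they do the work, as an engineer would, in place of code of your own. Each camera call takes 0.05 s, during which the arm holds its last target.

## Working session

There is one attempt and no reset: what is moved stays moved. The work goes in short steps, Python scripts to look and compute and a tool call to move; the robot and the scene stay as the last step left them, time stands still between calls to the robot, and variables do not carry over. Pictures are saved under pics/ and viewed, and the job is handed in when it is done.

Besides the shell and the picture viewer there is one more tool, called after "Request:" as name(argument=value, ...), one argument or row to a line, values as JSON. send_rows: Moves the arm, as the interface text tells. Its arguments: {"type":"object","properties":{"motion":{"type":"array"}},"required":["motion"]}

```bash
mkdir -p pics; ls
python3 - <<'E'
from bench import *
import cv2
s=sense();print(s)
for n in("side","top"):
    c=capture(n);cv2.imwrite(f"pics/{n}0.png",cv2.resize(c["color"][:,:,::-1],(800,600),interpolation=cv2.INTER_CUBIC))
    print(n,c["fx"],c["fy"],c["cx"],c["cy"],c["rvec"],c["tvec"])
E
```

```text
pics
{'clock': 0.0, 'qpos': array([ 1.13497949,  0.39918   ,  0.04503206,  1.53789649, -0.018705  ,
        1.20688709, -0.05067705]), 'joint_vel': array([-0.00061497, -0.00136751,  0.00012833,  0.0015556 , -0.0009206 ,
        0.00056887, -0.00120015]), 'effort': array([-4.59456369e-04, -4.75133336e+01,  1.36435669e+00, -2.54229820e+01,
        1.15437072e-02,  9.16860503e-03, -1.54104407e-05]), 'tcp_pos': array([ 0.2146369 , -0.61289163,  0.24426381]), 'tool_rot': array([ 8.15662387e-01, -5.78527372e-01, -8.30617685e-04, -5.10028655e-04]), 'ft_force': array([ 0.40465948, -0.88097242, -0.72409273]), 'ft_torque': array([ 0.04153381, -0.01612612, -0.01697211]), 'gripper_width': 0.0857790439993396}
side 439.56533021382273 439.56533021382273 257.69267449194007 194.90704164091903 [ 2.2421533  -0.15758441  0.09570981] [-0.61187417  0.07978651  1.70425546]
top 488.21952165978956 488.21952165978956 254.33855062738056 187.0943605153645 [ 2.13553544 -2.11969318  0.17427393] [-0.05310512  0.58195594  1.65483484]
```

View pics/side0.png

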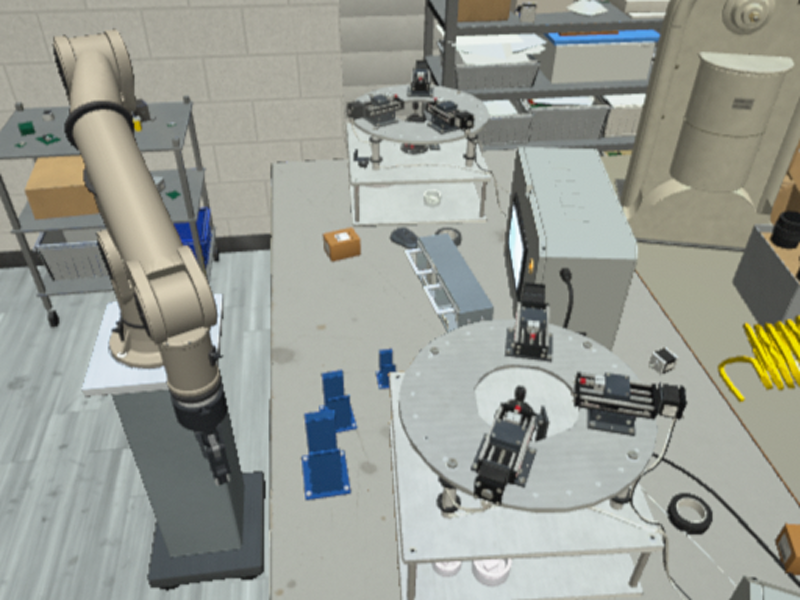

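View pics/top0.png

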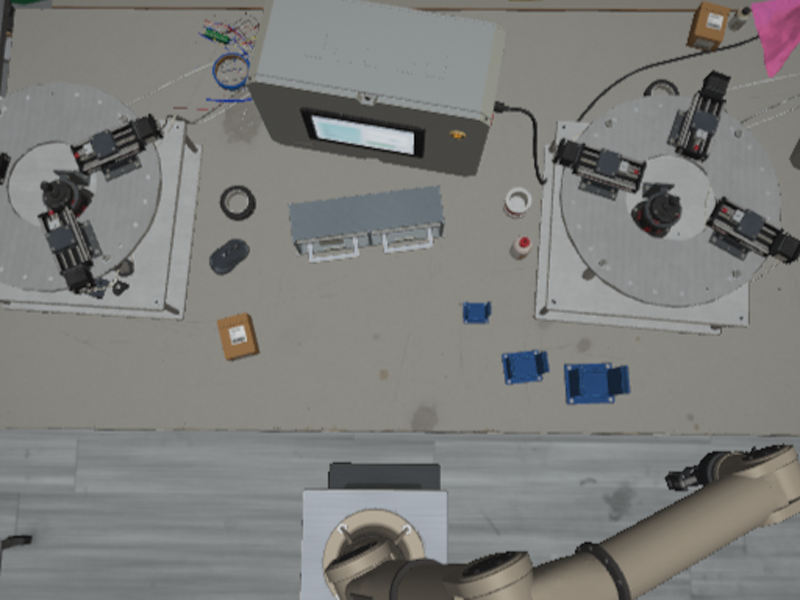

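The side picture shows three blue holders (about (330,460), (340,405) and (387,370)) and the rack at (450,280). The top picture shows the rack at (367,225) and the holders at (595,382), (525,367) and (476,313). I'll enlarge these.

```bash
cat > h.py <<'E'
from bench import *
import cv2, numpy as np
from scipy.spatial.transform import Rotation as R
def cam(n):
    c=capture(n);K=np.array([[c["fx"],0,c["cx"]],[0,c["fy"],c["cy"]],[0,0,1.]])
    return c,K
def proj(c,P):
    K=np.array([[c["fx"],0,c["cx"]],[0,c["fy"],c["cy"]],[0,0,1.]])
    return cv2.projectPoints(np.asarray(P,float).reshape(-1,3),np.array(c["rvec"],float),np.array(c["tvec"],float),K,None)[0].reshape(-1,2)
def ray(c,px,z):
    Rm=cv2.Rodrigues(np.array(c["rvec"],float))[0];t=np.array(c["tvec"],float)
    o=-Rm.T@t;d=Rm.T@np.array([(px[0]-c["cx"])/c["fx"],(px[1]-c["cy"])/c["fy"],1])
    return o+d*(z-o[2])/d[2]
def crop(c,x0,y0,w,h,s,name,pts=None):
    im=cv2.resize(c["color"][y0:y0+h,x0:x0+w,::-1],(w*s,h*s),interpolation=cv2.INTER_CUBIC)
    if pts is not None:
        for p in pts:
            q=((np.array(p)+.5-[x0,y0])*s).astype(int);cv2.circle(im,tuple(int(v) for v in q),2,(0,0,255),-1)
    cv2.imwrite(f"pics/{name}.png",im)
E
python3 - <<'E'
from h import *
c,_=cam("top")
crop(c,180,110,110,65,7,"t_rack")
crop(c,290,185,120,80,6,"t_hold")
d,_=cam("side")
crop(d,250,140,75,75,8,"s_rack")
crop(d,185,215,80,110,5,"s_hold")
E
```

```text
(no output)
```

View pics/t_rack.png

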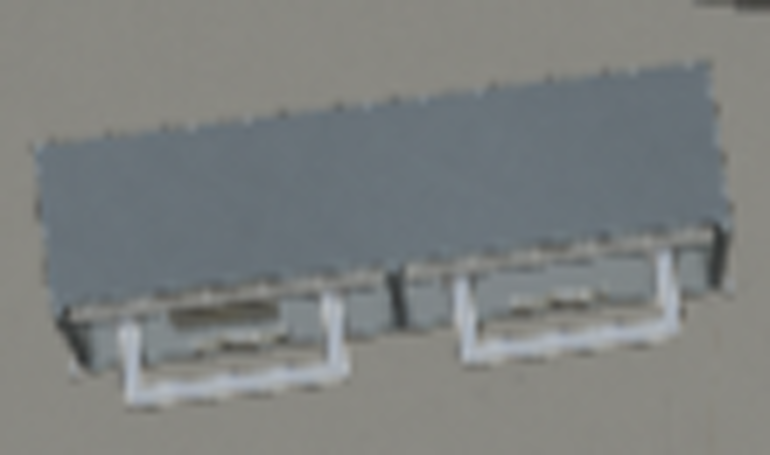

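View pics/t_hold.png

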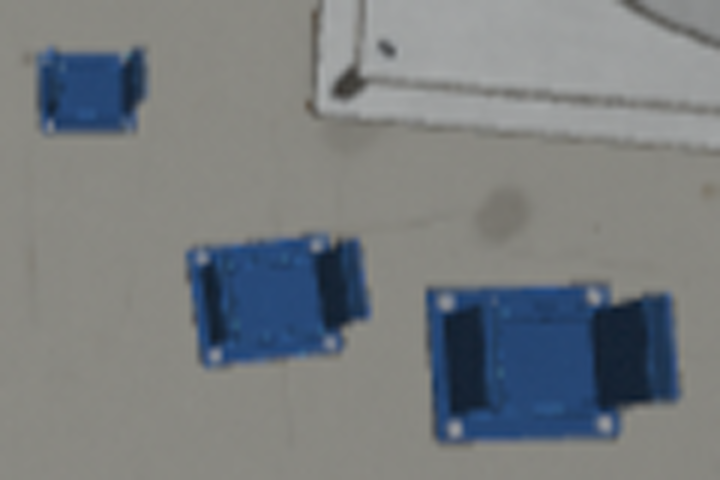

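View pics/s_rack.png

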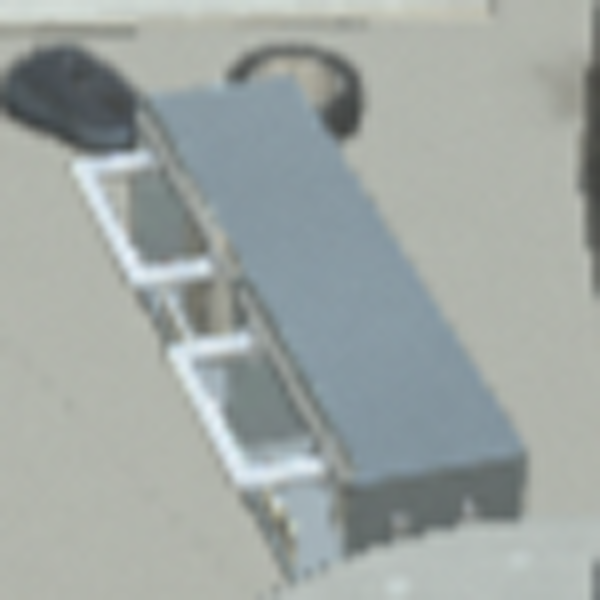

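View pics/s_hold.png

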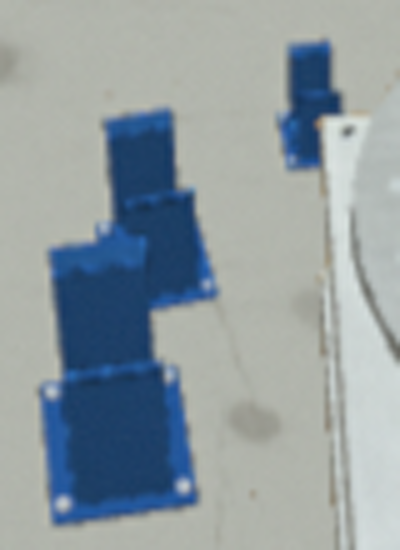

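```bash
cat >> h.py <<'E'
from scipy.optimize import least_squares
def fit(obs,local,x0):
    # obs: list of (cam,px), local: points in object frame; pose planar x,y,yaw
    def f(v):
        Rz=R.from_euler('z',v[2]).as_matrix();W=np.asarray(local)@Rz.T+[v[0],v[1],0]
        return np.concatenate([proj(c,w)[0]-p for (c,p),w in zip(obs,W)])
    r=least_squares(f,x0,loss='soft_l1');return r
E
python3 - <<'E'
from h import *
c,_=cam("top");d,_=cam("side")
T=lambda x,y,x0,y0,s:np.array([x0+x/s-.5,y0+y/s-.5])
tr=lambda x,y:(c,T(x,y,180,110,7)); sr=lambda x,y:(d,T(x,y,250,140,8))
th=lambda x,y:(c,T(x,y,290,185,6)); sh=lambda x,y:(d,T(x,y,185,215,5))
# holders: plate corners
for nm,q in dict(small=[(42,50),(40,132),(135,132)],mid=[(188,250),(207,366),(342,350),(325,236)],big=[(430,288),(438,440),(617,436),(605,285)]).items():
    P=np.array([ray(c,th(*p)[1],.006) for p in q]);print(nm,P.round(4).tolist(),[np.linalg.norm(P[i+1]-P[i]).round(4) for i in range(len(P)-1)],P.mean(0).round(4))
L=.167
obs=[tr(38,145),tr(712,63),tr(715,228),tr(65,312),sr(525,455),sr(345,487)]
loc=[[.088,L,.12],[.088,-L,.12],[0,-L,.12],[0,L,.12],[.088,-L,.12],[0,-L,.12]]
x0=[.7,0,0]
r=fit(obs,loc,x0);print(r.x,r.fun.reshape(-1,2).round(2).tolist())
np.save("rack.npy",r.x)
q=[(188,250),(207,366),(342,350),(325,236)]
a,b=.035,.042
obs=[th(*p) for p in q]+[sh(215,297)]
loc=[[a,b,.006],[-a,b,.006],[-a,-b,.006],[a,-b,.006],[a,-b,.006]]
r=fit(obs,loc,[.5,-.25,0]);print(r.x,r.fun.reshape(-1,2).round(2).tolist());np.save("hold.npy",r.x)
def tr_(v,P): return np.asarray(P)@R.from_euler('z',v[2]).as_matrix().T+[v[0],v[1],0]
hp=tr_(r.x,[[sx*.023,sy*.031,z] for sx in(1,-1) for sy in(1,-1) for z in(.006,.096)]+loc[:4])
crop(c,290,185,120,80,6,"t_hold2",proj(c,hp));crop(d,185,215,80,110,5,"s_hold2",proj(d,hp))
v=np.load("rack.npy")
rp=tr_(v,[[x,y,z] for x in(0,.088) for y in(L,-L) for z in(0,.12)]+[[-.04,s*.082+e,.102] for s in(1,-1) for e in(-.05,0,.05)])
crop(c,180,110,110,65,7,"t_rack2",proj(c,rp));crop(d,250,140,75,75,8,"s_rack2",proj(d,rp))
E
```

```text
small [[0.5702, -0.1992, 0.006], [0.5209, -0.1977, 0.006], [0.5213, -0.2539, 0.006]] [np.float64(0.0493), np.float64(0.0563)] [ 0.5375 -0.2169  0.006 ]
mid [[0.4516, -0.2843, 0.006], [0.3838, -0.2943, 0.006], [0.3937, -0.3733, 0.006], [0.4604, -0.3649, 0.006]] [np.float64(0.0685), np.float64(0.0796), np.float64(0.0672)] [ 0.4224 -0.3292  0.006 ]
big [[0.4303, -0.4257, 0.006], [0.342, -0.4278, 0.006], [0.3451, -0.5318, 0.006], [0.4328, -0.5283, 0.006]] [np.float64(0.0883), np.float64(0.104), np.float64(0.0878)] [ 0.3876 -0.4784  0.006 ]
[0.70209535 0.01468554 0.13098166] [[-0.63, -0.44], [-0.07, -0.47], [2.92, 0.65], [-1.95, 0.56], [0.18, 0.49], [0.18, 0.39]]
[ 0.42226706 -0.32913877  0.12320334] [[-0.31, -0.08], [-0.72, 0.39], [0.52, 0.29], [0.44, -0.49], [0.13, 0.01]]
```

```bash
cd pics
python3 - <<'E'
import cv2,numpy as np
a=[cv2.imread(f) for f in("t_rack2.png","t_hold2.png")]
h=np.zeros((540,1,3),np.uint8)
for n,f in(("A",("s_rack2.png",)),):pass
x=cv2.imread("t_rack2.png");cv2.imwrite("A.png",x)
y=cv2.imread("t_hold2.png");z=cv2.imread("s_hold2.png")
z=cv2.resize(z,(290,400));y=cv2.resize(y,(500,333));o=np.zeros((400,800,3),np.uint8);o[:333,:500]=y;o[:,505:795]=z;cv2.imwrite("B.png",o)
E
```

```text
(no output)
```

View pics/A.png

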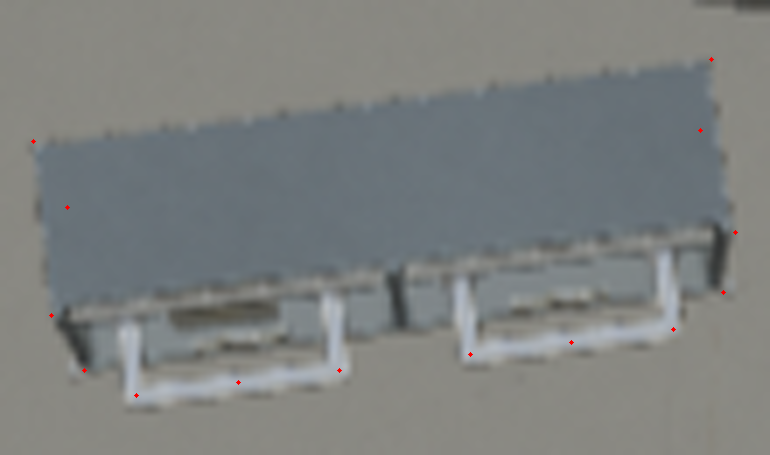

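View pics/B.png

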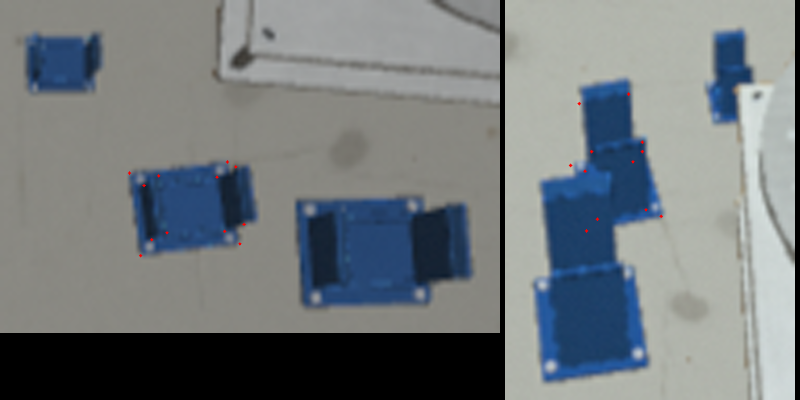

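View pics/s_rack2.png

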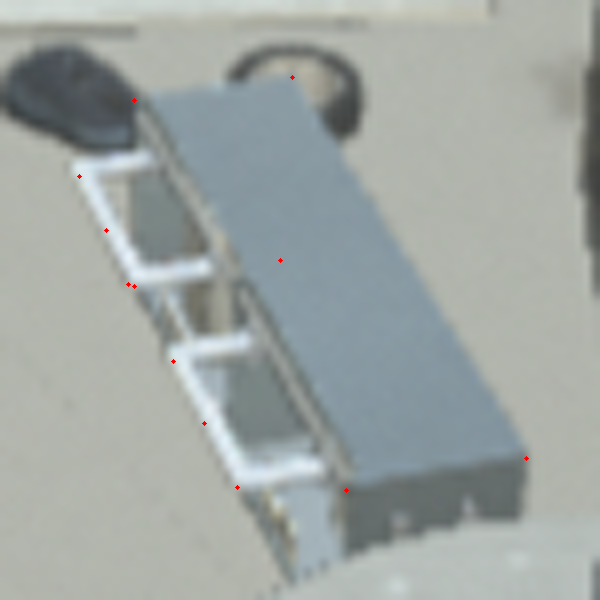

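Run:
```python
from h import *
c,_=cam("top");d,_=cam("side")
for q in(c,d):
    Rm=cv2.Rodrigues(np.array(q["rvec"],float))[0];print(-Rm.T@np.array(q["tvec"]))
v=np.load("rack.npy")
def toR(p): return R.from_euler('z',-v[2]).apply(np.array(p)-[v[0],v[1],0])
for p,z in (((170,315),.099),((280,312),.099),((240,340),.05),((190,345),.05),((285,338),.05),((510,302),.05),((600,295),.05)):
    print(p,toR(ray(c,(180+p[0]/7-.5,110+p[1]/7-.5),z)).round(3))
a=c["color"][110:175,180:290,::-1].astype(float);a=np.clip((a-60)*1.9,0,255).astype(np.uint8)
b=d["color"][150:215,260:320,::-1].astype(float);b=np.clip((b-60)*1.6,0,255).astype(np.uint8)
cv2.imwrite("pics/ea.png",cv2.resize(a,None,fx=7,fy=7,interpolation=cv2.INTER_LANCZOS4))
cv2.imwrite("pics/eb.png",cv2.resize(b,None,fx=9,fy=9,interpolation=cv2.INTER_LANCZOS4))
```

```text
[ 0.29060479 -0.06442807  1.72955748]
[ 0.40106881 -1.35393674  1.13632815]
(170, 315) [-0.001  0.112  0.099]
(280, 312) [-0.007  0.058  0.099]
(240, 340) [-0.006  0.082  0.05 ]
(190, 345) [-0.005  0.107  0.05 ]
(285, 338) [-0.008  0.059  0.05 ]
(510, 302) [-0.003 -0.055  0.05 ]
(600, 295) [-0.006 -0.101  0.05 ]
```

View pics/ea.png

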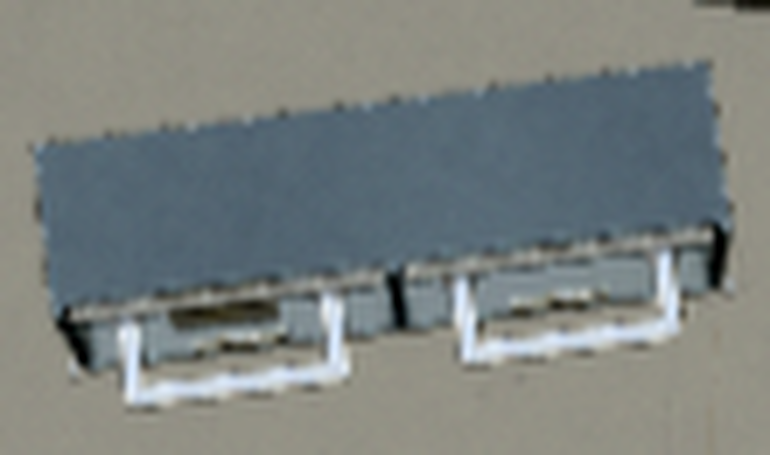

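View pics/eb.png

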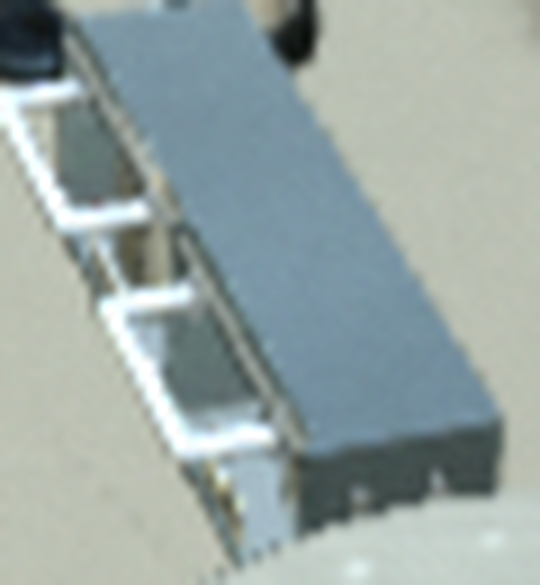

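The box is in the left bin: its roughly 53 mm wide top shows at (225,315) in the top crop. The middle holder matches the stated plate size. I'll refine the rack fit and set up a move helper.

```bash
cat >> h.py <<'E'
import json,os
def rows_to(P,Rt,C=None):
    "shift cm, turn deg in tool axes from pose C=(pos,Rot)"
    p0,R0=C
    return np.r_[R0.inv().apply(np.array(P)-p0)*100, np.degrees((R0.inv()*Rt).as_rotvec())]
def cmd():
    j=json.load(open("cmd.json"));return np.array(j["p"]),R.from_quat(j["q"])
def setcmd(p,Rm): json.dump(dict(p=list(map(float,p)),q=list(map(float,Rm.as_quat()))),open("cmd.json","w"))
def sent(row):
    p,Rm=cmd();row=np.array(row,float);setcmd(p+Rm.apply(row[:3]/100),Rm*R.from_rotvec(np.radians(row[3:6])));chk()
def chk():
    s=sense();p,Rm=cmd();print("t",round(s["clock"],2),"tcp",np.round(s["tcp_pos"],4),"err mm",np.round((s["tcp_pos"]-p)*1e3,1),"ang err deg",np.round(np.degrees((Rm.inv()*R.from_quat(s["tool_rot"])).as_rotvec()),2),"F",np.round(s["ft_force"],1),"w",round(s["gripper_width"],4),"q",np.round(s["qpos"],2))
def W(v,P):  # rack/holder frame -> world
    return R.from_euler('z',v[2]).apply(np.asarray(P,float))+[v[0],v[1],0]
def tool(az,tilt=0.,taz=0.):
    "tool down with x along azimuth az; tilted: top leans toward -taz dir by tilt (tool z points outward)"
    Rd=R.from_matrix(np.array([[np.cos(az),np.sin(az),0],[np.sin(az),-np.cos(az),0],[0,0,-1]]))
    ax=np.array([-np.sin(taz),np.cos(taz),0])  # rotate about +y-like axis by -tilt moves -z to +x
    return R.from_rotvec(-tilt*ax)*Rd
E
python3 - <<'E'
from h import *
c,_=cam("top");d,_=cam("side")
T=lambda x,y,x0,y0,s:np.array([x0+x/s-.5,y0+y/s-.5])
tr=lambda x,y:(c,T(x,y,180,110,7)); sr=lambda x,y:(d,T(x,y,250,140,8))
L=.167
obs=[tr(38,145),tr(712,63),tr(732,226),tr(50,312),sr(525,455),sr(345,487),tr(237.5,386),tr(571,343),sr(108,221),sr(208,413)]
loc=[[.088,L,.12],[.088,-L,.12],[0,-L,.12],[0,L,.12],[.088,-L,.12],[0,-L,.12],[-.04,.082,.102],[-.04,-.082,.102],[-.04,.082,.102],[-.04,-.082,.102]]
r=fit(obs,loc,[.7,0,.13]);print(r.x,r.fun.reshape(-1,2).round(2).tolist());v=r.x
np.save("rack.npy",v)
print("bar",W(v,[-.04,.082,.102]))
setcmd([.215,-.614,.245],R.from_quat(sense()["tool_rot"]));chk()
P=W(v,[-.04,.082,.20]);
print(tool(v[2],0).apply([0,0,1]),rows_to(P,tool(v[2]),cmd()))
E
```

```text
[0.70225781 0.01553405 0.13039568] [[-0.87, -0.52], [-0.3, -0.49], [0.24, 0.92], [-0.05, 0.49], [0.15, 0.35], [0.15, 0.25], [-0.17, -0.52], [-0.14, -0.17], [-0.16, 1.01], [-0.45, 1.14]]
bar [0.65193522 0.09163685 0.102     ]
t 0.5 tcp [ 0.2148 -0.6135  0.2453] err mm [-0.2  0.5  0.3] ang err deg [0. 0. 0.] F [-0.1  0.1 -0.6] w 0.0853 q [ 1.14  0.4   0.05  1.54 -0.02  1.21 -0.05]
[ 0.  0. -1.] [-5.21547249e+01 -6.45621873e+01  4.49624298e+00  2.80654481e-03
 -1.01033161e-04 -7.81692185e+01]
```

Request:
send_rows(
  motion=[
    [-52.2, -64.6, 4.5, 0, 0, -78, 175],
    [-52.2, -64.6, 4.5, 0, 0, -78, 175],
    [-52.2, -64.6, 4.5, 0, 0, -78, 175],
    [-52.2, -64.6, 4.5, 0, 0, -78, 175],
    [-52.2, -64.6, 4.5, 0, 0, -78, 175],
    [-52.2, -64.6, 4.5, 0, 0, -78, 175],
    [-52.2, -64.6, 4.5, 0, 0, -78, 175],
    [-52.2, -64.6, 4.5, 0, 0, -78, 175],
    [-52.2, -64.6, 4.5, 0, 0, -78, 175],
    [-52.2, -64.6, 4.5, 0, 0, -78, 175],
    [-52.2, -64.6, 4.5, 0, 0, -78, 175],
    [-52.2, -64.6, 4.5, 0, 0, -78, 175],
    [-52.2, -64.6, 4.5, 0, 0, -78, 175],
    [-52.2, -64.6, 4.5, 0, 0, -78, 175],
    [-52.2, -64.6, 4.5, 0, 0, -78, 175],
    [-52.2, -64.6, 4.5, 0, 0, -78, 175],
    [-52.2, -64.6, 4.5, 0, 0, -78, 175],
    [-52.2, -64.6, 4.5, 0, 0, -78, 175],
    [-52.2, -64.6, 4.5, 0, 0, -78, 175],
    [-52.2, -64.6, 4.5, 0, 0, -78, 175],
  ],
)

```text
clock: 2.17
tcp_pos: [0.653, 0.0945, 0.2002]
tool_rot: [0.998, 0.064, 0.0, 0.0]
ft_force: [0.4, 0.3, -0.6]
gripper_width: 0.0266
```

Run:
```python
from h import *
sent([-52.2,-64.6,4.5,0,0,-78])
v=np.load("rack.npy")
print(rows_to(W(v,[-.04,.082,.097]),tool(v[2]),cmd()))
```

```text
t 2.17 tcp [0.653  0.0945 0.2002] err mm [0.8 2.3 0.2] ang err deg [-0.01  0.02  0.01] F [ 0.4  0.3 -0.6] w 0.0266 q [ 0.17  0.49 -0.53  1.55  0.26  1.17 -0.29]
[-2.72933568e-02  5.17740849e-02  1.02962430e+01  2.07459579e-03
  1.55981979e-03 -1.69218481e-01]
```

Request:
send_rows(
  motion=[
    [0, 0, 3, 0, 0, 0, 175],
    [0, 0, 6, 0, 0, 0, 175],
    [0, 0, 8, 0, 0, 0, 175],
    [0, 0, 9.2, 0, 0, 0, 175],
    [0, 0, 10, 0, 0, 0, 175],
    [0, 0, 10.3, 0, 0, 0, 175],
    [0, 0, 10.3, 0, 0, 0, 175],
  ],
)

```text
clock: 2.75
tcp_pos: [0.6523, 0.0925, 0.0976]
tool_rot: [0.998, 0.063, 0.0, 0.0]
ft_force: [0.1, 0.5, 0.0]
gripper_width: 0.0265
```

Run:
```python
from h import *
sent([0,0,10.3,0,0,0])
c,_=cam("top");d,_=cam("side")
crop(c,180,110,110,65,7,"t2");crop(d,250,120,75,75,8,"s2")
```

```text
t 2.75 tcp [0.6523 0.0925 0.0976] err mm [0.2 0.3 0.6] ang err deg [-0.    0.03  0.03] F [0.1 0.5 0. ] w 0.0265 q [ 0.15  0.59 -0.5   1.64  0.32  0.99 -0.33]
```

View pics/s2.png

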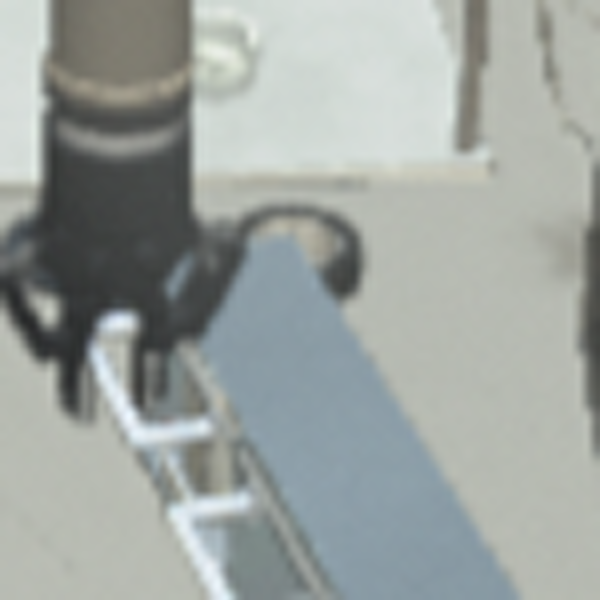

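View pics/t2.png

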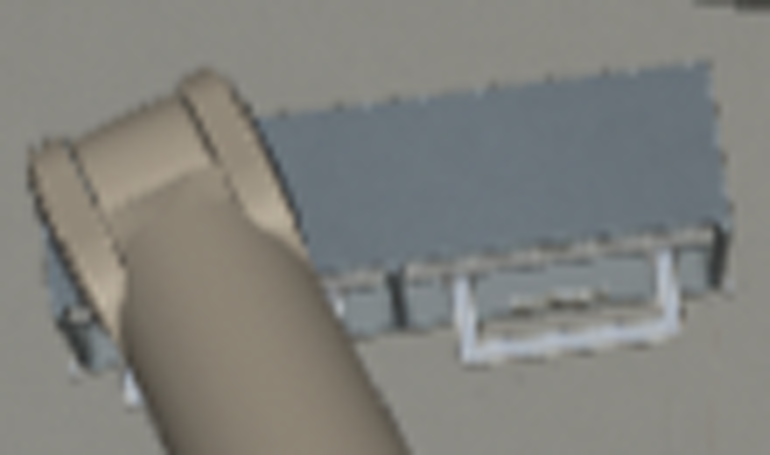

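```bash
cat >> h.py <<'E'
def arc(th,k=.5,off=.005):
    a=np.arctan2(.04,.092)+th;Rr=np.hypot(.04,.092)
    b=np.array([-Rr*np.sin(a),.01+Rr*np.cos(a)]);t=k*th
    return b+off*np.array([np.sin(t),-np.cos(t)]),t
E
python3 - <<'E'
from h import *
p0,_=arc(0)
for th in np.linspace(0,.66,12):
    p,t=arc(th);print(round(th,2),round((p[0]-p0[0])*100,2),0,round(-(p[1]-p0[1])*100,2),0,round(np.degrees(t),1))
E
```

```text
0.0 0.0 0 -0.0 0 0.0
0.06 -0.53 0 0.26 0 1.7
0.12 -1.04 0 0.54 0 3.4
0.18 -1.54 0 0.86 0 5.2
0.24 -2.01 0 1.21 0 6.9
0.3 -2.47 0 1.59 0 8.6
0.36 -2.89 0 1.99 0 10.3
0.42 -3.3 0 2.42 0 12.0
0.48 -3.68 0 2.87 0 13.8
0.54 -4.03 0 3.35 0 15.5
0.6 -4.35 0 3.84 0 17.2
0.66 -4.64 0 4.36 0 18.9
```

Request:
send_rows(
  motion=[
    [0, 0, 0, 0, 0, 0, 255],
    [0, 0, 0, 0, 0, 0, 255],
    [0, 0, 0, 0, 0, 0, 255],
    [0, 0, 0, 0, 0, 0, 255],
    [0, 0, 0, 0, 0, 0, 255],
    [0, 0, 0, 0, 0, 0, 255],
  ],
)

```text
clock: 3.35
tcp_pos: [0.6514, 0.0926, 0.0988]
tool_rot: [0.998, 0.064, -0.0, 0.0]
ft_force: [-4.6, -1.3, 5.1]
gripper_width: 0.0077
```

Request:
send_rows(
  motion=[
    [-0.3, 0, 0.1, 0, 0.9, 0, 255],
    [-0.5, 0, 0.3, 0, 1.7, 0, 255],
    [-0.8, 0, 0.4, 0, 2.6, 0, 255],
    [-1.0, 0, 0.5, 0, 3.4, 0, 255],
    [-1.3, 0, 0.7, 0, 4.3, 0, 255],
    [-1.5, 0, 0.9, 0, 5.2, 0, 255],
    [-1.8, 0, 1.0, 0, 6, 0, 255],
    [-2.0, 0, 1.2, 0, 6.9, 0, 255],
    [-2.3, 0, 1.4, 0, 7.8, 0, 255],
    [-2.5, 0, 1.6, 0, 8.6, 0, 255],
    [-2.7, 0, 1.8, 0, 9.5, 0, 255],
    [-2.9, 0, 2.0, 0, 10.3, 0, 255],
    [-3.1, 0, 2.2, 0, 11.2, 0, 255],
    [-3.3, 0, 2.4, 0, 12, 0, 255],
    [-3.5, 0, 2.6, 0, 13, 0, 255],
    [-3.7, 0, 2.9, 0, 13.8, 0, 255],
    [-4.0, 0, 3.3, 0, 15.5, 0, 255],
    [-4.3, 0, 3.8, 0, 17, 0, 255],
    [-4.6, 0, 4.3, 0, 18.5, 0, 255],
    [-4.6, 0, 4.3, 0, 18.5, 0, 255],
  ],
)

```text
clock: 5.02
tcp_pos: [0.6051, 0.0861, 0.0546]
tool_rot: [0.985, 0.063, 0.161, -0.009]
ft_force: [-4.3, -1.4, 3.7]
gripper_width: 0.0076
```

Run:
```python
from h import *
sent([-4.6,0,4.3,0,18.5,0])
c,_=cam("top");d,_=cam("side")
crop(c,180,110,110,65,7,"t3");crop(d,250,120,75,75,8,"s3")
```

```text
t 5.02 tcp [0.6051 0.0861 0.0546] err mm [-1.4 -0.2  0.7] ang err deg [-0.09  0.01 -0.07] F [-4.3 -1.4  3.7] w 0.0076 q [ 0.1   0.44 -0.39  2.05  0.52  0.41 -0.56]
```

View pics/s3.png

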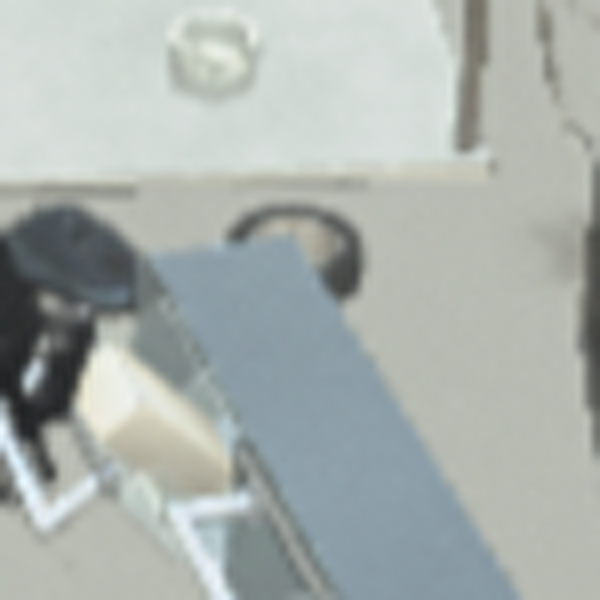

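The picture shows the off-white box leaning in the tilted left bin at (150,430). I'll work out the tilt, then release, back off and turn to grasp across the 55 mm edges.

```bash
cat >> h.py <<'E'
def toR(v,P): return R.from_euler('z',-v[2]).apply(np.asarray(P)-[v[0],v[1],0])
E
python3 - <<'E'
from h import *
v=np.load("rack.npy");s=sense()
bar=s["tcp_pos"]-R.from_quat(s["tool_rot"]).apply([0,0,.005])
b=toR(v,bar);print("bar rack",b, "theta est",np.arctan2(-b[0],b[2]-.01)-np.arctan2(.04,.092), "R",np.hypot(b[0],b[2]-.01))
d,_=cam("side");c,_=cam("top")
bx=lambda th,y0,sx,sz:[[x*np.cos(th)-z*np.sin(th),y,.01+x*np.sin(th)+z*np.cos(th)] for x in(.004,.036) for y in(y0-.0275,y0+.0275) for z in(.004,.089)]
for th in(.6,.65,.7):
  P=W(v,bx(th,.085,0,0));crop(d,250,140,60,50,10,f"b{int(th*100)}",proj(d,P))
E
```

```text
bar rack [-0.08867637  0.08263718  0.0593217 ] theta est 0.6530790162218038 R 0.1014698347118126
```

View pics/b65.png

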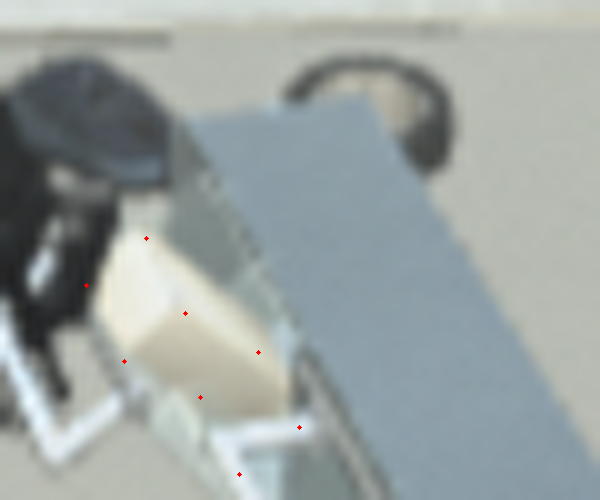

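The box seems to lean more than the bin, so I'll back off to get a clear view from both cameras before grasping.

Request:
send_rows(
  motion=[
    [0, 0, 0, 0, 0, 0, 200],
    [0, 0, 0, 0, 0, 0, 200],
    [0, 0, 0, 0, 0, 0, 200],
    [0, 0, -1, 0, 0, 0, 200],
    [0, 0, -3, 0, 0, 0, 200],
    [0, 0, -6, 0, 0, 0, 200],
    [0, 0, -9, 0, 0, 0, 200],
    [-3, 0, -12, 0, 0, 0, 100],
    [-7, 0, -13, 0, 0, 0, 0],
    [-11, 0, -13, 0, 0, 0, 0],
    [-15, 0, -13, 0, 0, 0, 0],
    [-19, 0, -13, 0, 0, 0, 0],
    [-19, 0, -13, 0, 0, 0, 0],
  ],
)

```text
clock: 6.3
tcp_pos: [0.3888, 0.0596, 0.1208]
tool_rot: [0.984, 0.063, 0.164, -0.009]
ft_force: [0.7, 0.6, -0.3]
gripper_width: 0.0855
```

Run:
```python
from h import *
sent([-19,0,-13,0,0,0])
c,_=cam("top");d,_=cam("side")
crop(c,180,115,75,60,10,"t4");crop(d,245,135,70,55,11,"s4")
```

```text
t 6.3 tcp [0.3888 0.0596 0.1208] err mm [2.  1.4 3.8] ang err deg [-0.11  0.46 -0.09] F [ 0.7  0.6 -0.3] w 0.0855 q [ 0.42 -0.07 -0.7   2.45  0.02  0.41 -0.18]
```

View pics/s4.png

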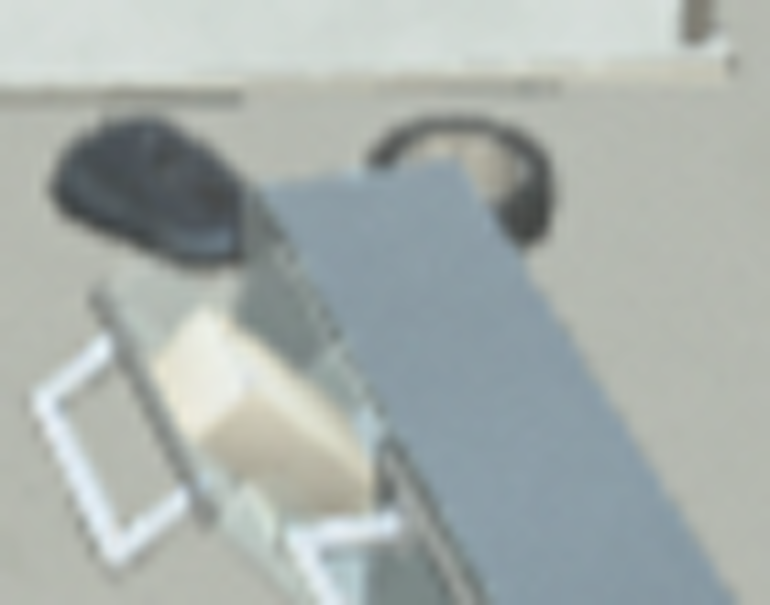

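View pics/t4.png

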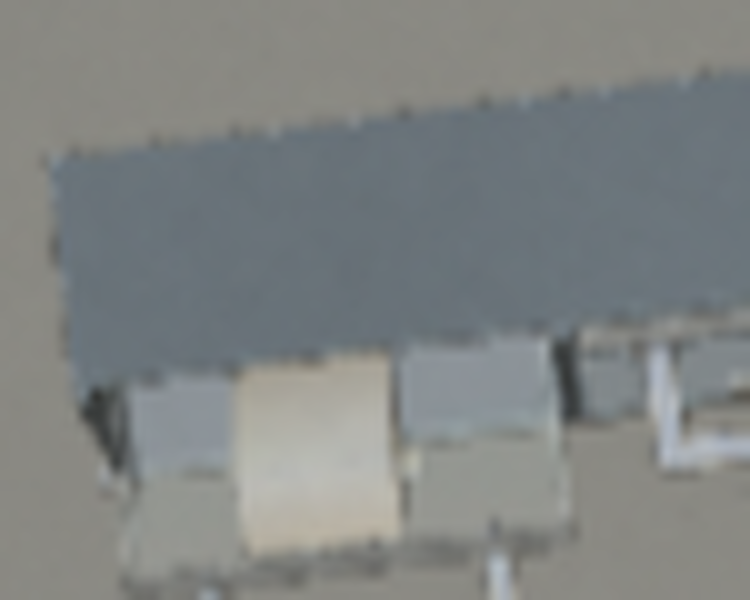

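```bash
cat >> h.py <<'E'
def boxpts(th,e,y0,xb=None):
    # bin frame: bottom-front corner at (xb,.004); lean forward e
    xb=.004+.085*np.sin(e) if xb is None else xb
    out=[]
    for y in(y0-.0275,y0+.0275):
        for a,b in((0,0),(.032,0),(0,.085),(.032,.085)):
            x=xb+a*np.cos(e)-b*np.sin(e);z=.004+a*np.sin(e)+b*np.cos(e)
            out.append([x*np.cos(th)-z*np.sin(th),y,.01+x*np.sin(th)+z*np.cos(th)])
    return np.array(out) # order: y-: bf,bb,tf,tb ; y+: bf,bb,tf,tb
E
python3 - <<'E'
from h import *
v=np.load("rack.npy");c,_=cam("top");d,_=cam("side")
sr=lambda x,y:np.array([245+x/11-.5,135+y/11-.5]);tr=lambda x,y:np.array([180+x/10-.5,115+y/10-.5])
O=[(d,7,sr(205,308)),(d,3,sr(247,387)),(d,2,sr(205,445)),(d,6,sr(155,368)),(d,1,sr(380,475)),(c,2,tr(402,537)),(c,6,tr(245,552))]
def f(u):
    P=W(v,boxpts(u[0],u[1],u[2],u[3]))
    return np.concatenate([proj(q,P[i])[0]-o for q,i,o in O])
for free in(0,1):
    if free: r=least_squares(f,[.65,.1,.085,.02]);u=r.x
    else: r=least_squares(lambda u:f([.653,u[0],u[1],u[2]]),[.1,.085,.02]);u=[.653,*r.x]
    print(np.round(u,4),r.fun.reshape(-1,2).round(1).tolist(),"xb-min",.004+.085*np.sin(u[1]))
P=W(v,boxpts(*u));crop(d,245,135,70,55,11,"s5",proj(d,P));crop(c,180,115,75,60,10,"t5",proj(c,P))
# bar corners to check theta: side crop bar ends
bar=lambda th,y:[-.04*np.cos(th)-.092*np.sin(th),y,.01-.04*np.sin(th)+.092*np.cos(th)]
for th in(.6,.65,.7): print(th,[((proj(d,W(v,bar(th,y)))[0]+.5-[245,135])*11).round(0) for y in(.032,.132)])
E
```

```text
[0.653  0.1714 0.0904 0.0182] [[-0.1, -0.3], [-0.1, -0.0], [-1.5, 0.2], [-0.7, -0.3], [1.8, 1.1], [-0.1, -0.6], [-0.2, -0.1]] xb-min 0.01850037362438322
[0.6919 0.1304 0.09   0.0184] [[-0.1, -0.4], [-0.1, -0.1], [-1.6, 0.1], [-0.7, -0.4], [1.8, 1.1], [0.0, -0.5], [-0.1, -0.1]] xb-min 0.015049146898997837
0.6 [array([120., 551.]), array([ 49., 397.])]
0.65 [array([113., 561.]), array([ 43., 407.])]
0.7 [array([107., 572.]), array([ 37., 418.])]
```

View pics/s5.png

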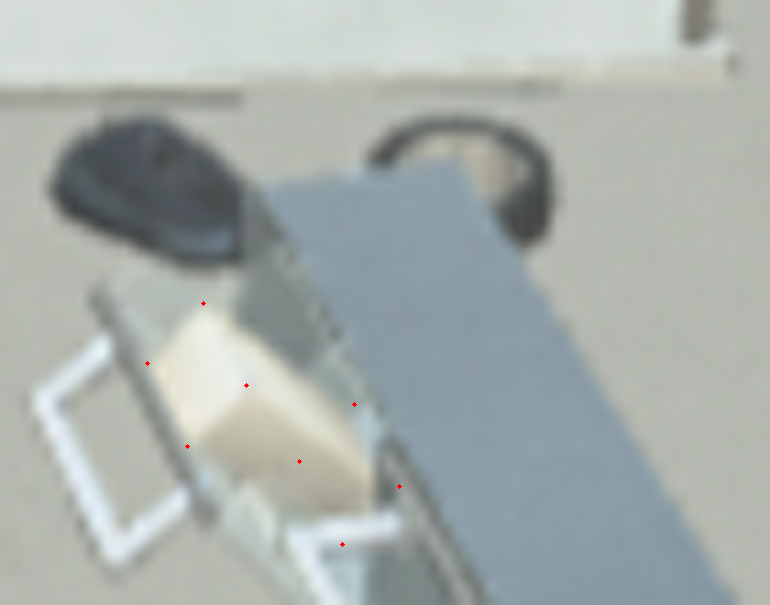

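View pics/t5.png

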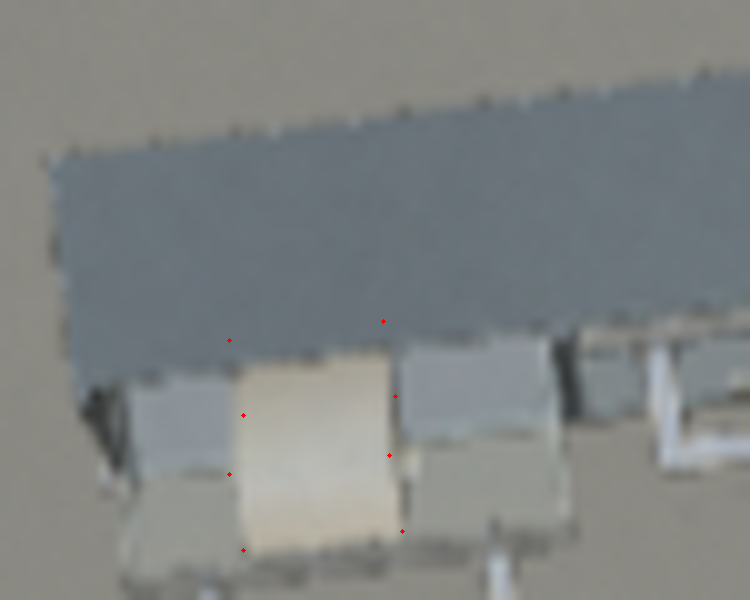

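```bash
cat > kin.py <<'E'
from h import *
import itertools
E_=sense()
D=[([1.13497949,.39918,.04503206,1.53789649,-.018705,1.20688709,-.05067705],[.2146369,-.61289163,.24426381],[.815662,-.578527,-.00083,-.00051]),
([.17,.49,-.53,1.55,.26,1.17,-.29],[.653,.0945,.2002],[.998,.064,0,0]),
([.15,.59,-.5,1.64,.32,.99,-.33],[.6523,.0925,.0976],[.998,.063,0,0]),
([.1,.44,-.39,2.05,.52,.41,-.56],[.6051,.0861,.0546],[.985,.063,.161,-.009]),
([.42,-.07,-.7,2.45,.02,.41,-.18],[.3888,.0596,.1208],[.984,.063,.164,-.009])]
def fk(q,s,L):
    Rm=R.from_euler('z',s[0]*q[0]);p=np.array([0,0,L[0]])
    Rm=Rm*R.from_euler('y',q[1]);
    Rm=Rm*R.from_euler('z',s[1]*q[2]);p=p+Rm.apply([L[4],0,L[1]]);Rm=Rm*R.from_euler('y',q[3]);
    Rm=Rm*R.from_euler('z',s[2]*q[4]);p=p+Rm.apply([L[5],0,L[2]]);Rm=Rm*R.from_euler('y',q[5]);
    Rm=Rm*R.from_euler('z',s[3]*q[6]);p=p+Rm.apply([0,0,L[3]]);return p,Rm
if __name__=="__main__":
    for s in itertools.product((1,-1),repeat=4):
        g=[fk(q,s,[0]*6)[1].inv()*R.from_quat(o) for q,p,o in D]
        m=max((g[0].inv()*x).magnitude() for x in g)
        if m<.1:
            f=lambda L:np.concatenate([fk(q,s,L)[0]-p for q,p,o in D])
            r=least_squares(f,[.3,.4,.4,.2,0,0]);print(s,m,r.x.round(3),r.fun.reshape(-1,3).round(3).tolist(),g[0].as_rotvec())
E
python3 kin.py
```

```text
(-1, -1, -1, -1) 0.01071372568123724 [ 0.415  0.6    0.52   0.495 -0.051  0.073] [[0.039, 0.021, -0.005], [-0.003, 0.02, 0.001], [-0.006, 0.016, 0.002], [0.018, -0.004, 0.01], [-0.02, 0.026, -0.008]] [-1.63397822e-06  1.05585554e-06  3.14159250e+00]
```

```bash
cat > kin2.py <<'E'
from kin import *
s=(-1,-1,-1,-1)
def fk2(q,L):
    Rm=R.from_euler('z',-q[0]);p=Rm.apply([L[6],L[7],L[0]])
    Rm=Rm*R.from_euler('y',q[1])
    Rm=Rm*R.from_euler('z',-q[2]);p=p+Rm.apply([L[4],L[8],L[1]]);Rm=Rm*R.from_euler('y',q[3])
    Rm=Rm*R.from_euler('z',-q[4]);p=p+Rm.apply([L[5],L[9],L[2]]);Rm=Rm*R.from_euler('y',q[5])
    Rm=Rm*R.from_euler('z',-q[6]);p=p+Rm.apply([0,0,L[3]]);return p,Rm*R.from_euler('z',np.pi)
f=lambda L:np.r_[np.concatenate([fk2(q,L)[0]-p for q,p,o in D])*1e3,L[4:]*20]
LL=least_squares(f,[.3,.4,.4,.2]+[0]*6).x
if __name__=="__main__": print(LL.round(4),f(LL)[:15].reshape(-1,3).round(1).tolist())
def ik(P,Rt,q0):
    lo=np.array([-2.82,-.49,-1.37,0.01,-1.36,.23,-2.94]);hi=np.array([2.82,2.23,1.46,2.46,4.5,2,2.94])
    g=lambda q:np.r_[(fk2(q,LL)[0]-P)*100,(fk2(q,LL)[1].inv()*Rt).as_rotvec()*30,(q-q0)*.02]
    r=least_squares(g,np.clip(q0,lo+.01,hi-.01),bounds=(lo,hi));return r.x,np.abs(g(r.x)[:6]).max()
E
python3 kin2.py
```

```text
[ 0.2477  0.5226  0.475   0.3195 -0.001  -0.0014  0.0013 -0.0138 -0.02
 -0.0086] [[0.0, 1.2, -2.4], [-0.5, -1.1, 1.9], [1.8, 1.3, 2.5], [-0.6, -2.8, -2.4], [0.8, 1.8, 0.5]]
```

```bash
cat > plan.py <<'E'
from kin2 import *
v=np.load("rack.npy")
th,e,y0,xb=.653,.1714,.0904,.0182
lean=th+e
def box2rack(a,b): # a from front face, b up along the box
    x=xb+a*np.cos(e)-b*np.sin(e);z=.004+a*np.sin(e)+b*np.cos(e)
    return np.array([x*np.cos(th)-z*np.sin(th),y0,.01+x*np.sin(th)+z*np.cos(th)])
def graspT(t,a,b,sg,off=.005,back=0):
    Rt=tool(v[2]+sg*np.pi/2,t,v[2]);return W(v,box2rack(a,b))+Rt.apply([0,0,off-back]),Rt
E
python3 - <<'E'
from plan import *
q0=sense()["qpos"]
for sg in(1,-1):
  for t in(20,25,30,35,40):
    for bk in(.08,0):
      P,Rt=graspT(np.radians(t),.020,.067,sg,back=bk)
      q,er=ik(P,Rt,np.r_[q0[:6],q0[6]-sg*1.57]);print(sg,t,bk,P.round(3),q.round(2),round(er,2))
E
```

```text
1 20 0.08 [0.642 0.099 0.155] [ 0.22  0.34 -0.24  2.15 -1.36  0.23 -2.94] 9.8
1 20 0 [0.669 0.102 0.08 ] [ 0.16  0.49 -0.19  2.07 -1.36  0.23 -2.94] 8.55
1 25 0.08 [0.636 0.098 0.152] [ 0.29  0.33 -0.31  2.16 -1.36  0.23 -2.94] 8.32
1 25 0 [0.669 0.102 0.08 ] [ 0.2   0.48 -0.23  2.07 -1.36  0.23 -2.94] 7.97
1 30 0.08 [0.63  0.097 0.149] [ 0.36  0.32 -0.38  2.16 -1.36  0.23 -2.94] 7.67
1 30 0 [0.67  0.102 0.08 ] [ 0.24  0.48 -0.27  2.06 -1.36  0.23 -2.94] 7.35
1 35 0.08 [0.624 0.097 0.146] [ 0.43  0.32 -0.45  2.17 -1.36  0.23 -2.94] 7.17
1 35 0 [0.67  0.102 0.08 ] [ 0.28  0.48 -0.31  2.06 -1.36  0.23 -2.94] 7.86
1 40 0.08 [0.619 0.096 0.142] [ 0.5   0.31 -0.52  2.17 -1.36  0.23 -2.94] 7.73
1 40 0 [0.67  0.103 0.081] [ 0.32  0.48 -0.35  2.05 -1.36  0.23 -2.94] 8.4
-1 20 0.08 [0.642 0.099 0.155] [-0.42  0.32  0.22  1.92 -0.07  0.56 -1.61] 0.0
-1 20 0 [0.669 0.102 0.08 ] [-0.6   0.5   0.47  1.91 -0.45  0.46 -1.28] 0.0
-1 25 0.08 [0.636 0.098 0.152] [-0.57  0.3   0.39  2.01 -0.18  0.43 -1.52] 0.0
-1 25 0 [0.669 0.102 0.08 ] [-0.65  0.49  0.52  1.97 -0.61  0.35 -1.13] 0.0
-1 30 0.08 [0.63  0.097 0.149] [-0.78  0.3   0.62  2.09 -0.44  0.31 -1.28] 0.0
-1 30 0 [0.67  0.102 0.08 ] [-0.65  0.48  0.52  2.03 -0.84  0.23 -0.9 ] 0.0
-1 35 0.08 [0.624 0.097 0.146] [ 0.18  0.27 -0.48  2.16  0.98  0.23 -2.6 ] 0.0
-1 35 0 [0.67  0.102 0.08 ] [-0.76  0.5   0.65  2.07 -1.36  0.23 -0.42] 0.61
-1 40 0.08 [0.619 0.096 0.142] [-1.06  0.36  0.96  2.2  -1.36  0.23 -0.4 ] 1.13
-1 40 0 [0.67  0.103 0.081] [-0.78  0.5   0.68  2.07 -1.36  0.23 -0.42] 2.79
```

Run:
```python
from plan import *
P,Rt=graspT(np.radians(22),.021,.067,-1,back=.10)
print(P,rows_to(P,Rt,cmd()).round(2))
print("box top corners rack",box2rack(0,.085),box2rack(.032,.085))
```

```text
[0.63250921 0.09756125 0.17322712] [25.36 -0.78  2.55  2.8   2.7  89.81]
box top corners rack [-0.05037661  0.0904      0.08194966] [-0.02864869  0.0904      0.10544216]
```

Request:
send_rows(
  motion=[
    [5, -0.2, -1, 0.2, 0.2, 7, 0],
    [8, -0.3, -1, 0.4, 0.4, 14, 0],
    [10, -0.4, -1, 0.6, 0.6, 21, 0],
    [12, -0.5, 0, 0.8, 0.8, 28, 0],
    [14, -0.6, 0, 1, 1, 35, 0],
    [16, -0.7, 0, 1.2, 1.2, 42, 0],
    [18, -0.8, 0.5, 1.5, 1.5, 49, 0],
    [20, -0.8, 1, 1.7, 1.7, 56, 0],
    [21, -0.8, 1, 1.9, 1.9, 63, 0],
    [22, -0.8, 1.5, 2.1, 2.1, 70, 0],
    [23, -0.8, 2, 2.4, 2.4, 77, 0],
    [24, -0.8, 2.5, 2.6, 2.6, 84, 0],
    [25.4, -0.8, 2.5, 2.8, 2.7, 89.8, 0],
    [25.4, -0.8, 2.5, 2.8, 2.7, 89.8, 0],
    [25.4, -0.8, 2.5, 2.8, 2.7, 89.8, 0],
  ],
)

```text
clock: 7.75
tcp_pos: [0.6323, 0.0985, 0.1731]
tool_rot: [0.739, -0.646, 0.125, -0.143]
ft_force: [-0.5, 0.8, 0.5]
gripper_width: 0.0853
```

Run:
```python
from plan import *
sent([25.4,-.8,2.5,2.8,2.7,89.8])
P,Rt=graspT(np.radians(22),.021,.067,-1)
print(rows_to(P,Rt,cmd()).round(2))
```

```text
t 7.75 tcp [0.6323 0.0985 0.1731] err mm [-0.3  0.8 -0.7] ang err deg [-0.1  -0.01 -0.17] F [-0.5  0.8  0.5] w 0.0853 q [ 0.13  0.29 -0.44  1.94  0.32  0.58 -1.94]
[ 2.000e-02  4.000e-02  1.005e+01 -0.000e+00  0.000e+00  1.000e-02]
```

Request:
send_rows(
  motion=[
    [0, 0, 3, 0, 0, 0, 0],
    [0, 0, 5.5, 0, 0, 0, 0],
    [0, 0, 7, 0, 0, 0, 0],
    [0, 0, 8, 0, 0, 0, 0],
    [0, 0, 8.8, 0, 0, 0, 0],
    [0, 0, 9.5, 0, 0, 0, 0],
    [0, 0, 10, 0, 0, 0, 0],
    [0, 0, 10, 0, 0, 0, 0],
  ],
)

```text
clock: 8.42
tcp_pos: [0.6695, 0.1031, 0.081]
tool_rot: [0.738, -0.647, 0.126, -0.143]
ft_force: [-0.6, -0.1, 0.5]
gripper_width: 0.0853
```

Run:
```python
from plan import *
sent([0,0,10,0,0,0])
c,_=cam("top");d,_=cam("side")
crop(c,180,115,75,60,10,"t6");crop(d,245,120,70,70,8,"s6")
```

```text
t 8.42 tcp [0.6695 0.1031 0.081 ] err mm [-0.3  0.4 -0.2] ang err deg [-0.03  0.01 -0.02] F [-0.6 -0.1  0.5] w 0.0853 q [ 0.04  0.47 -0.34  1.93  0.47  0.43 -2.08]
```

View pics/s6.png

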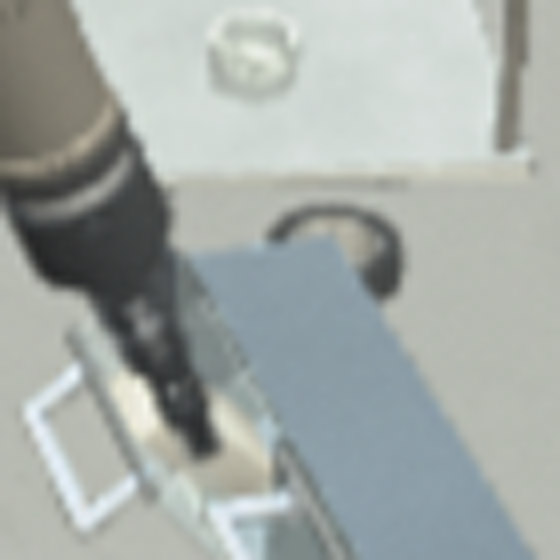

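View pics/t6.png

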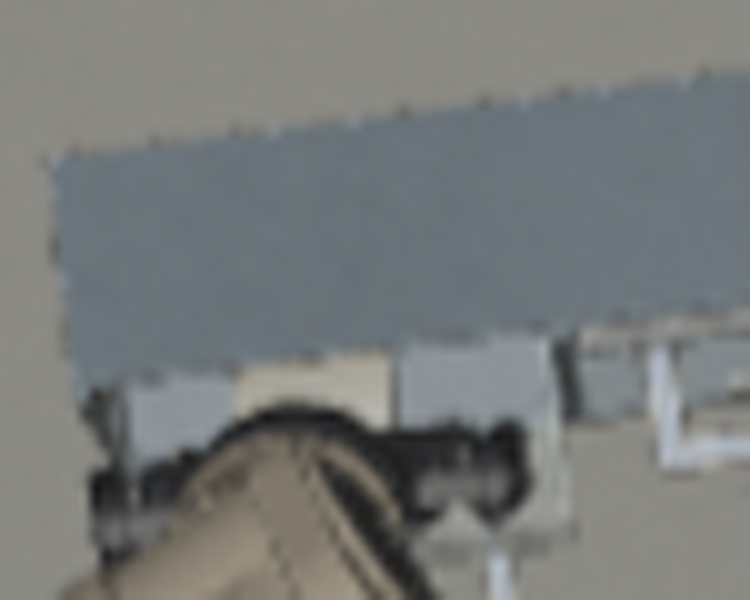

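The fingers straddle the box, with the near finger at (205,445) on its right narrow side. Closing now.

Request:
send_rows(
  motion=[
    [0, 0, 0, 0, 0, 0, 130],
    [0, 0, 0, 0, 0, 0, 255],
    [0, 0, 0, 0, 0, 0, 255],
    [0, 0, 0, 0, 0, 0, 255],
    [0, 0, 0, 0, 0, 0, 255],
    [0, 0, 0, 0, 0, 0, 255],
    [0, 0, 0, 0, 0, 0, 255],
  ],
)

```text
clock: 9.1
tcp_pos: [0.6699, 0.103, 0.0823]
tool_rot: [0.738, -0.647, 0.126, -0.144]
ft_force: [-2.8, -0.8, 5.7]
gripper_width: 0.0539
```

Run:
```python
from plan import *
chk()
p,Rm=cmd()
# extraction dir lean .55 rack
dirr=np.array([-np.sin(.55),0,np.cos(.55)]);
for s in(.02,.05,.11):
    print(rows_to(p+R.from_euler('z',v[2]).apply(dirr*s),Rm,(p,Rm)).round(2))
```

```text
t 9.1 tcp [0.6699 0.103  0.0823] err mm [0.1 0.4 1.2] ang err deg [0.05 0.03 0.  ] F [-2.8 -0.8  5.7] w 0.0539 q [ 0.04  0.46 -0.34  1.93  0.47  0.43 -2.08]
[-0.    0.33 -1.97  0.    0.    0.  ]
[-0.    0.83 -4.93  0.    0.    0.  ]
[ -0.     1.82 -10.85   0.     0.     0.  ]
```

Request:
send_rows(
  motion=[
    [0, 0.1, -0.5, 0, 0, 0, 255],
    [0, 0.2, -1.2, 0, 0, 0, 255],
    [0, 0.3, -2, 0, 0, 0, 255],
    [0, 0.5, -3, 0, 0, 0, 255],
    [0, 0.7, -4, 0, 0, 0, 255],
    [0, 0.8, -5, 0, 0, 0, 255],
    [0, 1.0, -6, 0, 0, 0, 255],
    [0, 1.2, -7.2, 0, 0, 0, 255],
    [0, 1.4, -8.4, 0, 0, 0, 255],
    [0, 1.6, -9.6, 0, 0, 0, 255],
    [0, 1.8, -10.8, 0, 0, 0, 255],
    [0, 2, -12, 0, 0, 0, 255],
    [0, 2, -12, 0, 0, 0, 255],
  ],
)

```text
clock: 10.18
tcp_pos: [0.6069, 0.095, 0.1881]
tool_rot: [0.738, -0.647, 0.127, -0.145]
ft_force: [0.7, -0.2, -0.2]
gripper_width: 0.0543
```

Run:
```python
from plan import *
sent([0,2,-12,0,0,0])
c,_=cam("top");d,_=cam("side")
crop(c,170,115,85,75,9,"t7");crop(d,225,100,90,90,6,"s7")
```

```text
t 10.18 tcp [0.6069 0.095  0.1881] err mm [0.1 0.7 3.2] ang err deg [ 0.22  0.03 -0.01] F [ 0.7 -0.2 -0.2] w 0.0543 q [ 0.16  0.22 -0.47  1.99  0.29  0.58 -1.92]
```

View pics/s7.png

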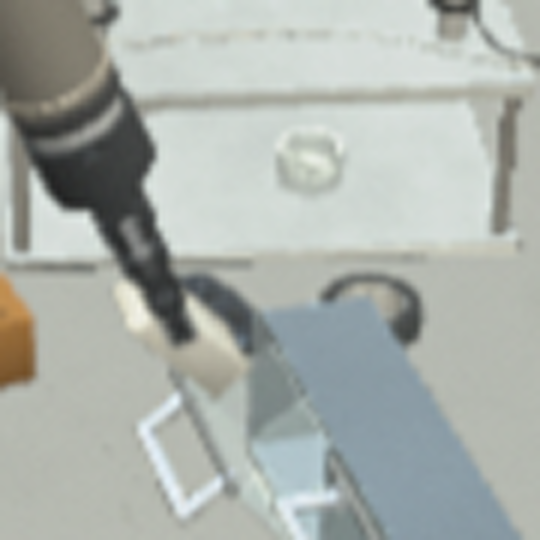

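Run:
```python
from plan import *
Rt=tool(v[2]-np.pi/2,np.radians(-25.2),v[2])
q0=sense()["qpos"]
for P in([.5,-.03,.16],[.5,-.03,.0625],[.48,-.1,.0625]):
    print(ik(np.array(P),Rt,q0))
print(rows_to([.5,-.03,.16],Rt,cmd()).round(2));p,Rm=cmd();print(Rm.inv().apply([-.2,0,0]),Rm.inv().apply([0,0,.1]))
```

```text
(array([ 0.25694835,  0.5016959 , -0.41254808,  1.68210476,  0.18576939,
        1.44388455, -1.65922462]), np.float64(1.6049535747076007e-05))
(array([ 0.23879447,  0.62013973, -0.39037637,  1.744027  ,  0.2313941 ,
        1.27266094, -1.69479286]), np.float64(1.5287639886507795e-05))
(array([ 0.33177007,  0.59459464, -0.35744404,  1.78300202,  0.26061617,
        1.25249611, -1.59238374]), np.float64(1.350916166348319e-05))
[ 1.094e+01  1.226e+01 -2.270e+00 -4.720e+01 -0.000e+00  1.000e-02]
[-0.02604602  0.18385562 -0.07428806] [ 1.69487677e-06 -3.74628655e-02 -9.27174941e-02]
```

Request:
send_rows(
  motion=[
    [-0.3, 1.5, -1.7, 0, 0, 0, 255],
    [-0.6, 3, -3.4, 0, 0, 0, 255],
    [-0.5, 4.4, -5, -4, 0, 0, 255],
    [1, 6, -5, -10, 0, 0, 255],
    [3, 7.5, -5, -16, 0, 0, 255],
    [5, 9, -4.5, -22, 0, 0, 255],
    [7, 10, -4, -28, 0, 0, 255],
    [9, 11, -3.5, -34, 0, 0, 255],
    [10, 12, -3, -40, 0, 0, 255],
    [10.9, 12.3, -2.5, -44, 0, 0, 255],
    [10.9, 12.3, -2.3, -47.2, 0, 0, 255],
    [10.9, 12.3, -2.3, -47.2, 0, 0, 255],
    [10.9, 12.3, -2.3, -47.2, 0, 0, 255],
  ],
)

```text
clock: 11.37
tcp_pos: [0.4994, -0.0287, 0.1591]
tool_rot: [0.734, -0.643, -0.144, 0.164]
ft_force: [0.2, 1.1, -0.8]
gripper_width: 0.0539
```

Run:
```python
from plan import *
sent([10.9,12.3,-2.3,-47.2,0,0])
c,_=cam("top");d,_=cam("side")
crop(c,180,130,110,85,7,"t8");crop(d,200,120,80,80,8,"s8")
```

```text
t 11.37 tcp [ 0.4994 -0.0287  0.1591] err mm [ 0.   1.  -1.1] ang err deg [-0.04 -0.06 -0.05] F [ 0.2  1.1 -0.8] w 0.0539 q [ 0.25  0.5  -0.4   1.68  0.18  1.44 -1.66]
```

View pics/s8.png

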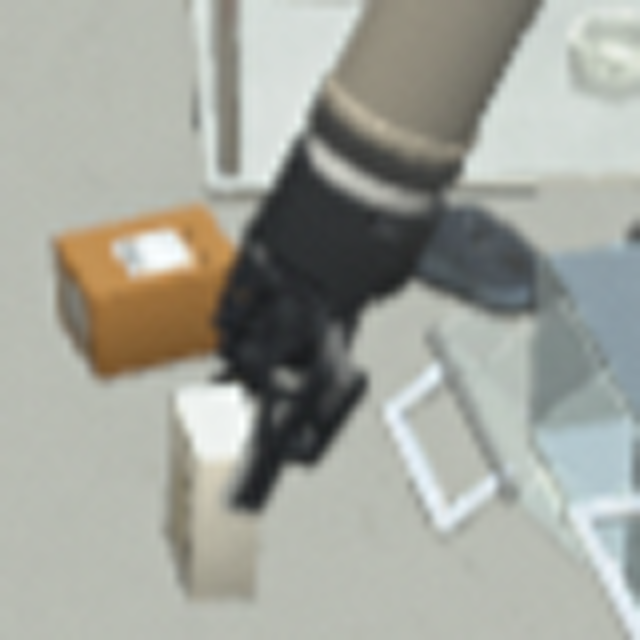

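View pics/t8.png

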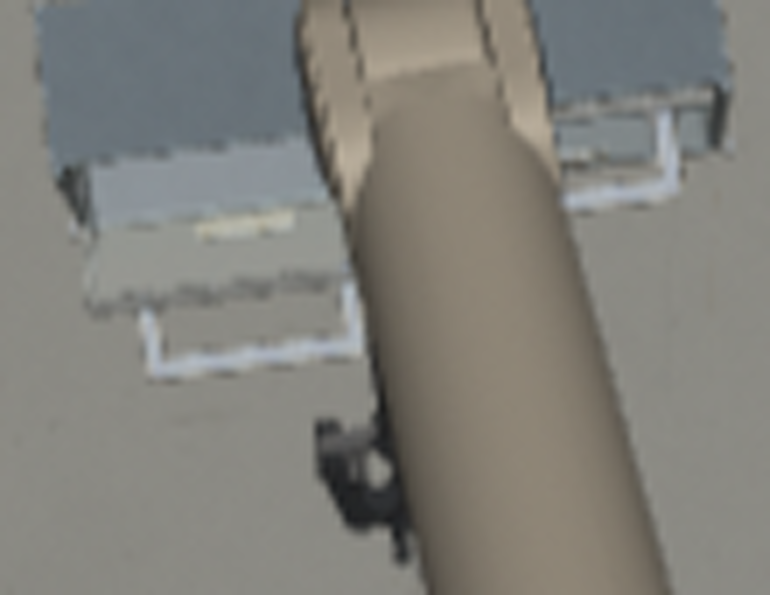

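```bash
cat > boxhand.py <<'E'
from plan import *
def model(p,Rm,u):
    # u: lean (rad, + = top toward robot), ta,tb TCP in box coords(a from front face,b from bottom), ys
    ez=R.from_euler('z',v[2]);out=[]
    for y in(-.0275,.0275):
        for a,b in((0,0),(.032,0),(0,.085),(.032,.085)):
            da,db=a-u[1],b-u[2]
            out.append(p+ez.apply([da*np.cos(u[0])-db*np.sin(u[0]),y+u[3],da*np.sin(u[0])+db*np.cos(u[0])]))
    return np.array(out)
E
python3 - <<'E'
from boxhand import *
d,_=cam("side");s=sense();p=s["tcp_pos"]
o=lambda x,y:np.array([200+x/8-.5,120+y/8-.5])
O=[(0,o(190,600)),(1,o(254,601)),(2,o(205,461)),(6,o(175,388)),(4,o(170,527))]
f=lambda u:np.concatenate([proj(d,model(p,None,u)[i])[0]-q for i,q in O])
P0=proj(d,model(p,None,[0,.0189,.0625,0]));print(((P0+.5-[200,120])*8).round(0).tolist())
r=least_squares(lambda u:np.r_[f(u),u[3]*300],[0,.0189,.0625,0]);print(r.x.round(4),r.fun.round(1))
crop(d,200,120,80,80,8,"s8b",P0)
E
```

```text
[[204.0, 604.0], [270.0, 593.0], [198.0, 459.0], [266.0, 448.0], [179.0, 535.0], [244.0, 525.0], [172.0, 391.0], [239.0, 381.0]]
[-1.041e-01  1.880e-02  6.300e-02  1.000e-04] [ 0.1  0.4  0.3 -0.4 -0.2 -0.7  0.3 -0.  -0.5  0.9  0. ]
```

View pics/s8b.png

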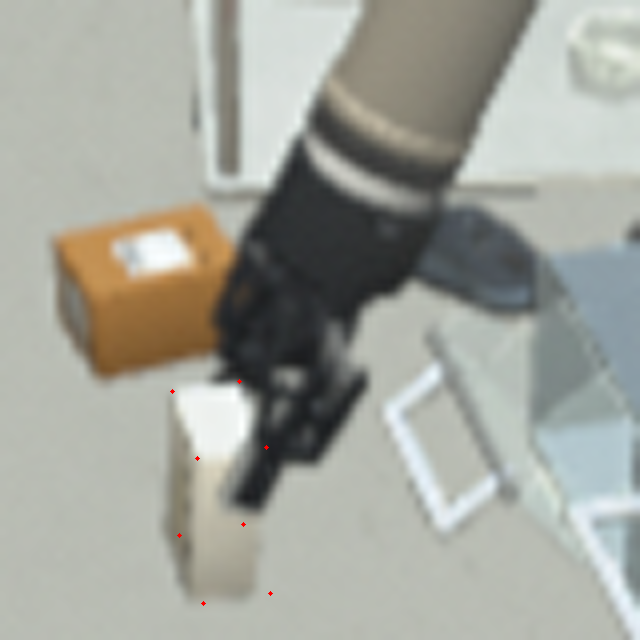

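Run:
```python
from boxhand import *
p,Rm=cmd();Rt=tool(v[2]-np.pi/2,np.radians(-19.2),v[2])
for z in(.1,.066,.063,.061): print(z,rows_to([p[0],p[1],z],Rt,(p,Rm)).round(2))
```

```text
0.1 [-0.   -2.56  5.44  6.   -0.01  0.01]
0.066 [-0.   -4.01  8.52  6.   -0.01  0.01]
0.063 [-0.   -4.14  8.79  6.   -0.01  0.01]
0.061 [-0.   -4.22  8.97  6.   -0.01  0.01]
```

Request:
send_rows(
  motion=[
    [0, -1.3, 2.7, 3, 0, 0, 255],
    [0, -2.5, 5.4, 6, 0, 0, 255],
    [0, -3.4, 7.2, 6, 0, 0, 255],
    [0, -3.8, 8.1, 6, 0, 0, 255],
    [0, -4.0, 8.5, 6, 0, 0, 255],
    [0, -4.0, 8.5, 6, 0, 0, 255],
  ],
)

```text
clock: 12.02
tcp_pos: [0.4993, -0.0291, 0.0666]
tool_rot: [0.741, -0.65, -0.11, 0.125]
ft_force: [-0.2, 1.1, 0.0]
gripper_width: 0.054
```

Run:
```python
from boxhand import *
sent([0,-4,8.5,6,0,0])
d,_=cam("side");s=sense();p=s["tcp_pos"]
P0=proj(d,model(p,None,[0,.0189,.0625,0]));crop(d,200,140,70,60,10,"s9b",P0);crop(d,200,140,70,60,10,"s9")
```

```text
t 12.02 tcp [ 0.4993 -0.0291  0.0666] err mm [-0.2  0.6  0.4] ang err deg [ 0.    0.01 -0.01] F [-0.2  1.1  0. ] w 0.054 q [ 0.25  0.55 -0.39  1.81  0.23  1.16 -1.69]
```

View pics/s9b.png

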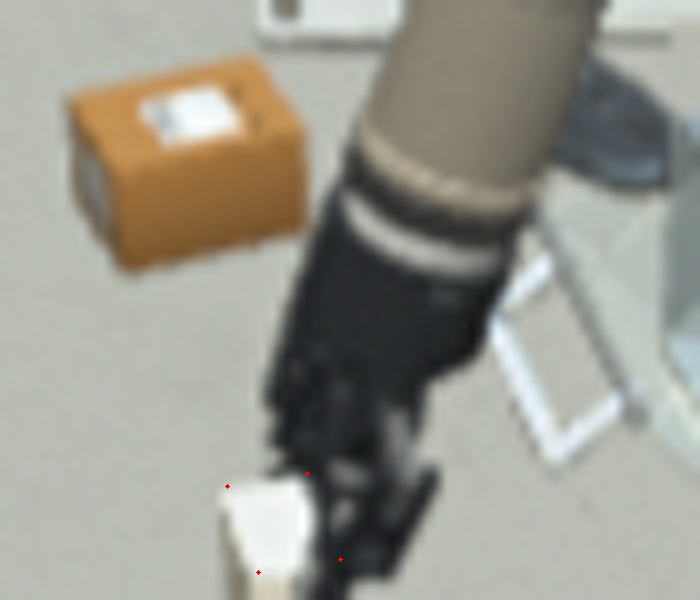

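Part of the box is out of the crop, so I'll crop lower.

Run:
```python
from boxhand import *
d,_=cam("side");s=sense();p=s["tcp_pos"]
P0=proj(d,model(p,None,[0,.0189,.0625,0]));crop(d,205,175,50,45,13,"s10",P0);print(((P0+.5-[205,175])*13).round(0).tolist())
```

```text
[[281.0, 509.0], [385.0, 491.0], [272.0, 289.0], [379.0, 271.0], [242.0, 395.0], [343.0, 378.0], [232.0, 176.0], [336.0, 160.0]]
```

View pics/s10.png

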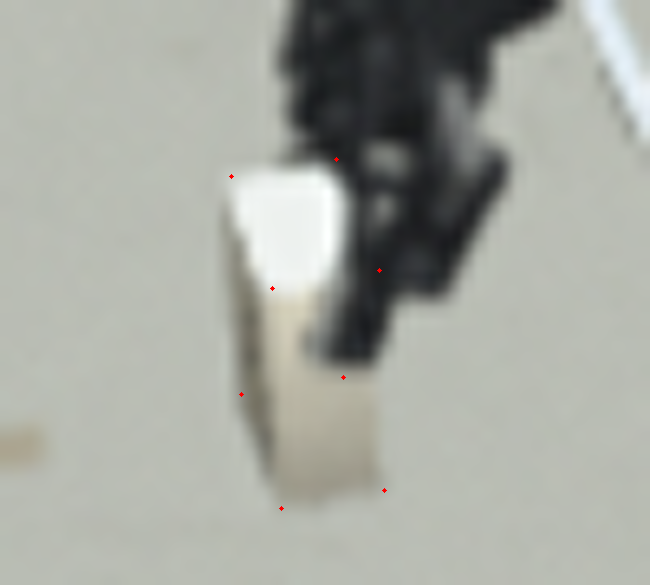

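Request:
send_rows(
  motion=[
    [0, -0.1, 0.3, 0, 0, 0, 255],
    [0, -0.15, 0.4, 0, 0, 0, 255],
    [0, -0.15, 0.45, 0, 0, 0, 255],
    [0, -0.15, 0.5, 0, 0, 0, 255],
    [0, -0.15, 0.5, 0, 0, 0, 255],
  ],
)

```text
clock: 12.53
tcp_pos: [0.5012, -0.0289, 0.0645]
tool_rot: [0.741, -0.65, -0.108, 0.125]
ft_force: [0.1, 1.5, 12.9]
gripper_width: 0.0542
```

Request:
send_rows(
  motion=[
    [0, 0, 0.2, 0, 0, 0, 255],
    [0, 0, 0.2, 0, 0, 0, 255],
    [0, 0, 0.2, 0, 0, 0, 60],
    [0, 0, 0.2, 0, 0, 0, 0],
    [0, 0, 0.2, 0, 0, 0, 0],
    [0, 0, 0.2, 0, 0, 0, 0],
    [0, 0, 0.2, 0, 0, 0, 0],
  ],
)

```text
clock: 13.12
tcp_pos: [0.4981, -0.0294, 0.0591]
tool_rot: [0.741, -0.65, -0.11, 0.126]
ft_force: [0.1, -0.5, -0.4]
gripper_width: 0.0858
```

Run:
```python
from boxhand import *
sent([0,-.15,.5,0,0,0]);sent([0,0,.2,0,0,0])
d,_=cam("side");p=sense()["tcp_pos"]
P0=proj(d,model(p,None,[0,.0189,.064,0]));crop(d,205,175,50,45,13,"s11",P0)
```

```text
t 13.12 tcp [ 0.4981 -0.0294  0.0591] err mm [-1.1  0.3 -1.9] ang err deg [-0.04 -0.    0.  ] F [ 0.1 -0.5 -0.4] w 0.0858 q [ 0.25  0.56 -0.39  1.82  0.23  1.15 -1.69]
t 13.12 tcp [ 0.4981 -0.0294  0.0591] err mm [-0.4  0.4  0. ] ang err deg [-0.04 -0.    0.  ] F [ 0.1 -0.5 -0.4] w 0.0858 q [ 0.25  0.56 -0.39  1.82  0.23  1.15 -1.69]
```

View pics/s11.png

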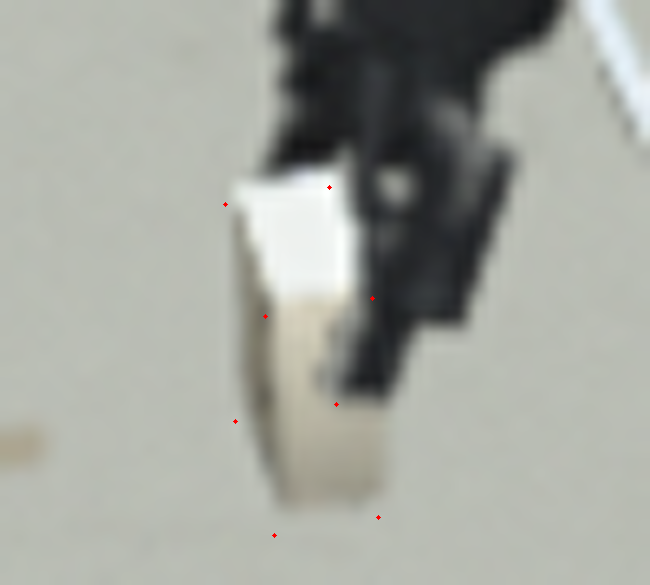

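Request:
send_rows(
  motion=[
    [0, 0, -1, 0, 0, 0, 0],
    [0, 0, -4, 0, 0, 0, 0],
    [0, 0, -8, 0, 0, 0, 0],
    [0, 0, -11, 0, 0, 0, 0],
    [0, 0, -14, 0, 0, 0, 0],
    [0, 0, -14, 0, 0, 0, 0],
  ],
)

```text
clock: 13.67
tcp_pos: [0.5491, -0.0223, 0.1979]
tool_rot: [0.742, -0.651, -0.106, 0.121]
ft_force: [-0.3, -0.3, 0.8]
gripper_width: 0.0856
```

Run:
```python
from boxhand import *
sent([0,0,-14,0,0,0])
d,_=cam("side");c,_=cam("top")
crop(d,205,170,50,45,13,"s12");crop(c,215,165,70,50,11,"t12")
```

```text
t 13.67 tcp [ 0.5491 -0.0223  0.1979] err mm [4.9 1.5 6.5] ang err deg [0.71 0.04 0.01] F [-0.3 -0.3  0.8] w 0.0856 q [ 0.25  0.48 -0.41  1.6   0.18  1.43 -1.65]
```

View pics/s12.png

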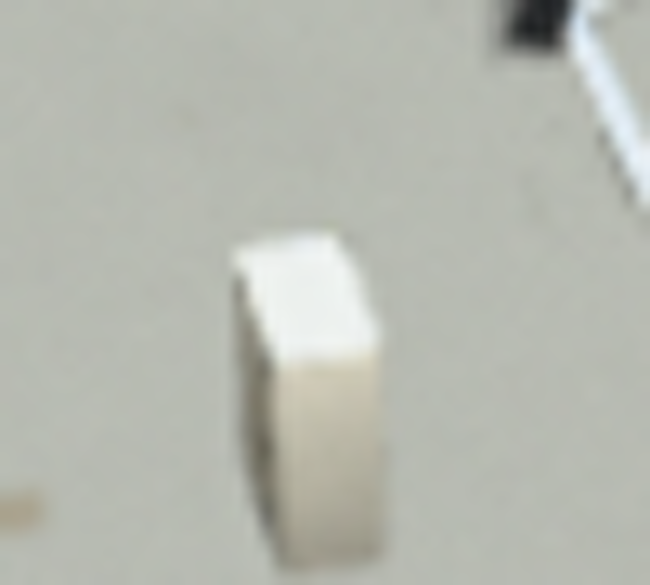

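View pics/t12.png

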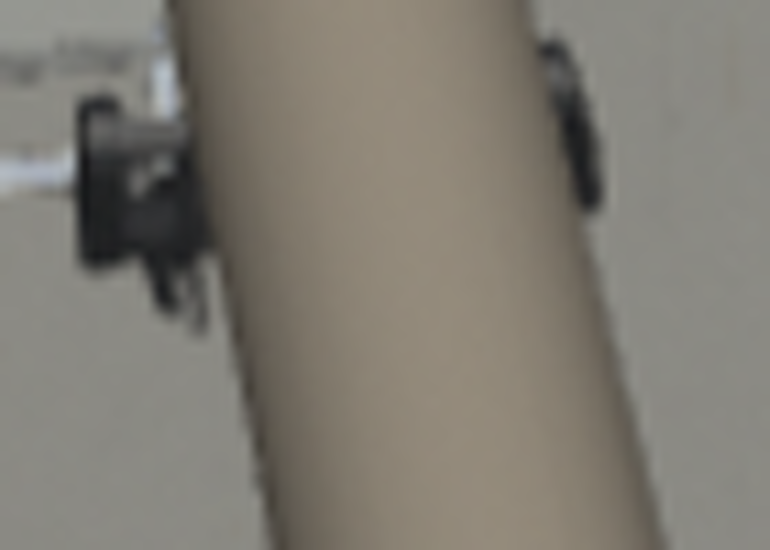

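Run:
```python
from boxhand import *
d,_=cam("side")
o=lambda x,y:(d,np.array([205+x/13-.5,170+y/13-.5]))
a,b,h=.016,.0275,.085
obs=[o(235,248),o(336,235),o(380,348),o(276,360),o(280,568),o(382,556),o(246,455)]
loc=[[-a,b,h],[a,b,h],[a,-b,h],[-a,-b,h],[-a,-b,0],[a,-b,0],[-a,b,0]]
r=fit(obs,loc,[.5,-.03,.13]);print(r.x.round(4),r.fun.reshape(-1,2).round(1).tolist())
np.save("box.npy",r.x)
# hand-predicted centre: TCP (0.4995,-0.029): 
print(W([.5,-.029,v[2]],[.016-.0189,0,0]))
```

```text
[ 0.4982 -0.0249  0.1119] [[-0.0, -0.2], [0.3, -0.4], [-0.1, -0.6], [-0.3, -0.2], [0.1, 0.6], [0.2, 0.3], [-0.1, 0.6]]
[ 0.49712462 -0.02937708  0.        ]
```

Run:
```python
from boxhand import *
chk()
Rt=tool(v[2],0);print(rows_to([.4975,-.029,.18],Rt,cmd()).round(2))
# intermediate orientation: first untilt
Ru=tool(v[2]-np.pi/2,0);print(rows_to([.4975,-.029,.18],Ru,cmd()).round(2))
```

```text
t 13.82 tcp [ 0.5439 -0.0233  0.1917] err mm [-0.3  0.5  0.4] ang err deg [-0.    0.01 -0.  ] F [-0.1  0.6 -1.5] w 0.0856 q [ 0.25  0.48 -0.41  1.61  0.18  1.43 -1.65]
[ -0.09   4.06   2.61  15.07  15.06 -89.07]
[-9.00e-02  4.06e+00  2.61e+00  1.92e+01 -0.00e+00  1.00e-02]
```

Request:
send_rows(
  motion=[
    [0, 1, 0.5, 1.2, 1.2, -6.9, 0],
    [0, 2, 1, 2.3, 2.3, -13.7, 0],
    [0, 3, 1.5, 3.5, 3.5, -20.5, 0],
    [0, 4, 2, 4.6, 4.6, -27.4, 0],
    [-0.1, 4.1, 2.6, 5.8, 5.8, -34.3, 0],
    [-0.1, 4.1, 2.6, 7, 7, -41, 0],
    [-0.1, 4.1, 2.6, 8.1, 8.1, -48, 0],
    [-0.1, 4.1, 2.6, 9.3, 9.3, -55, 0],
    [-0.1, 4.1, 2.6, 10.4, 10.4, -61.7, 0],
    [-0.1, 4.1, 2.6, 11.6, 11.6, -68.5, 0],
    [-0.1, 4.1, 2.6, 12.7, 12.7, -75.4, 0],
    [-0.1, 4.1, 2.6, 13.9, 13.9, -82, 0],
    [-0.1, 4.1, 2.6, 15.07, 15.06, -89.07, 0],
    [-0.1, 4.1, 2.6, 15.07, 15.06, -89.07, 0],
    [-0.1, 4.1, 2.6, 15.07, 15.06, -89.07, 0],
  ],
)

```text
clock: 15.07
tcp_pos: [0.4957, -0.0292, 0.1795]
tool_rot: [0.998, 0.063, -0.001, 0.0]
ft_force: [0.0, 0.2, -0.1]
gripper_width: 0.0853
```

Run:
```python
from boxhand import *
sent([-.1,4.1,2.6,15.07,15.06,-89.07])
print(rows_to([.4975,-.029,.060],tool(v[2],0),cmd()).round(2))
```

```text
t 15.07 tcp [ 0.4957 -0.0292  0.1795] err mm [-1.5 -0.2 -0.8] ang err deg [-0.   -0.17  0.24] F [ 0.   0.2 -0.1] w 0.0853 q [ 0.6   0.25 -0.72  1.96  0.19  1.01 -0.08]
[ 3.000e-02  1.000e-02  1.202e+01 -0.000e+00  0.000e+00 -0.000e+00]
```

Request:
send_rows(
  motion=[
    [0, 0, 3, 0, 0, 0, 0],
    [0, 0, 6, 0, 0, 0, 0],
    [0, 0, 9, 0, 0, 0, 0],
    [0, 0, 11, 0, 0, 0, 0],
    [0, 0, 12, 0, 0, 0, 0],
    [0, 0, 12, 0, 0, 0, 0],
    [0, 0, 12, 0, 0, 0, 80],
    [0, 0, 12, 0, 0, 0, 110],
    [0, 0, 12, 0, 0, 0, 130],
    [0, 0, 12, 0, 0, 0, 255],
    [0, 0, 12, 0, 0, 0, 255],
    [0, 0, 12, 0, 0, 0, 255],
    [0, 0, 12, 0, 0, 0, 255],
    [0, 0, 12, 0, 0, 0, 255],
  ],
)

```text
clock: 16.23
tcp_pos: [0.4977, -0.0287, 0.0614]
tool_rot: [0.998, 0.065, 0.001, 0.0]
ft_force: [-1.4, 0.5, 6.5]
gripper_width: 0.0313
```

Run:
```python
from boxhand import *
sent([0,0,12,0,0,0])
d,_=cam("side");crop(d,195,150,65,65,9,"s13")
```

```text
t 16.23 tcp [ 0.4977 -0.0287  0.0614] err mm [0.5 0.3 1.2] ang err deg [-0.05  0.07  0.03] F [-1.4  0.5  6.5] w 0.0313 q [ 0.51  0.42 -0.65  2.05  0.36  0.78 -0.23]
```

View pics/s13.png

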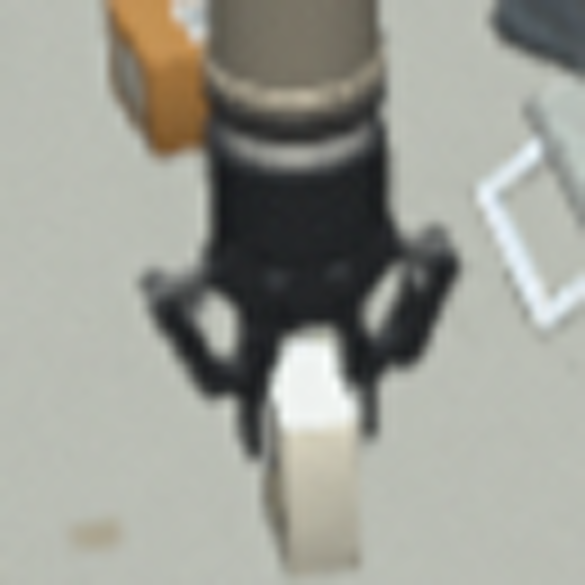

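Run:
```python
from boxhand import *
d,_=cam("side");c,_=cam("top")
crop(c,315,218,45,36,17,"h_t");crop(d,198,230,40,52,11,"h_s")
```

```text
(no output)
```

View pics/h_t.png

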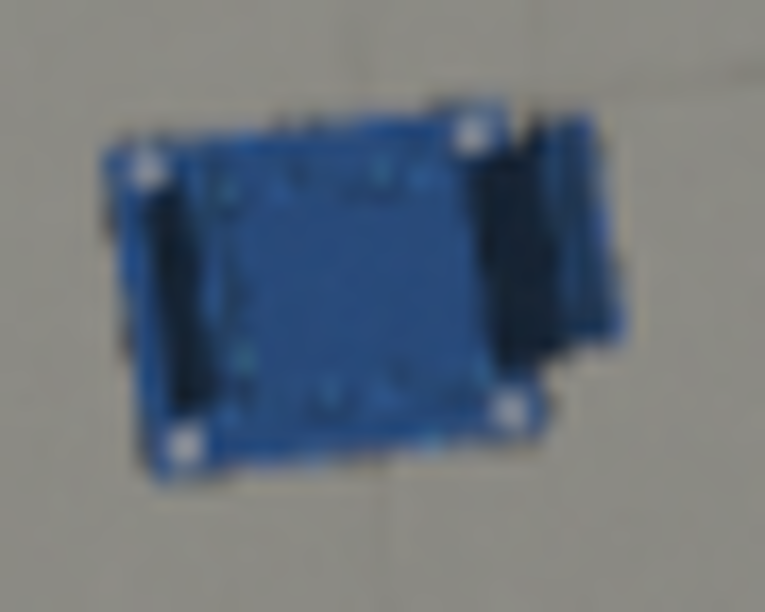

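View pics/h_s.png

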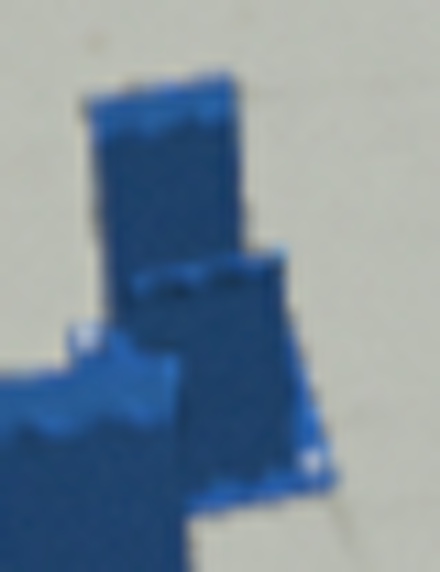

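Run:
```python
from boxhand import *
d,_=cam("side");c,_=cam("top")
T=lambda x,y:np.array([315+x/17-.5,218+y/17-.5]);S=lambda x,y:np.array([198+x/11-.5,230+y/11-.5])
for nm,q in dict(screw=[(148,167),(473,132),(511,408),(186,444)],corner=[(105,150),(505,103),(545,432),(155,483)]).items():
    P=np.array([ray(c,T(*p),.006) for p in q]);print(nm,P.mean(0).round(4),"yaws",[round(float(np.arctan2(e[1],e[0])),3) for e in(P[0]-P[3],P[1]-P[2])],[round(float(np.arctan2(e[1],e[0])-np.pi/2),3) for e in(P[0]-P[1],P[3]-P[2])],np.linalg.norm(P[0]-P[1]).round(4),np.linalg.norm(P[0]-P[3]).round(4))
h=np.load("hold.npy");print(h)
# side only: left cheek & right cheek top & corner
obs=[(d,S(285,252)),(d,S(128,280)),(d,S(335,483)),(d,S(75,330))]
t=.0355
r=fit(obs,[[.023,-.036,.106],[-.023,-.036,.106],[.035,-.042,.006],[-.035,.042,.006]],h);print("side",r.x.round(4),r.fun.reshape(-1,2).round(1).tolist())
```

```text
screw [ 0.4229 -0.3297  0.006 ] yaws [0.12, 0.114] [0.115, 0.117] 0.068 0.0576
corner [ 0.422  -0.3293  0.006 ] yaws [0.134, 0.098] [0.124, 0.137] 0.0838 0.0693
[ 0.42226706 -0.32913877  0.12320334]
side [ 0.4257 -0.3281  0.0889] [[-0.0, -0.0], [0.1, -0.3], [0.3, 0.5], [-0.4, -0.2]]
```

Run:
```python
from boxhand import *
H=[.4227,-.3295];Rt=tool(.12,0)
print(ik(np.array(H+[.21]),Rt,sense()["qpos"]));print(ik(np.array(H+[.066]),Rt,sense()["qpos"]))
print(rows_to(H+[.21],Rt,cmd()).round(2))
```

```text
(array([ 1.0282104 ,  0.25925279, -0.5262874 ,  1.83660809,  0.14622198,
        1.08400057,  0.56777515]), np.float64(1.5539721390533208e-05))
(array([ 1.0508635 ,  0.45935224, -0.57892776,  1.96765553,  0.34116452,
        0.81105563,  0.40106322]), np.float64(1.4397863149253726e-05))
[-11.29  28.83 -14.98  -0.     0.     0.6 ]
```

Request:
send_rows(
  motion=[
    [0, 0, -1, 0, 0, 0, 255],
    [0, 0, -3, 0, 0, 0, 255],
    [0, 0, -6, 0, 0, 0, 255],
    [0, 0, -9, 0, 0, 0, 255],
    [0, 0, -12, 0, 0, 0, 255],
    [-1, 2.5, -15, 0, 0, 0, 255],
    [-2, 5, -15, 0, 0, 0, 255],
    [-3, 8, -15, 0, 0, 0, 255],
    [-4.5, 11.5, -15, 0, 0, 0.6, 255],
    [-6, 15, -15, 0, 0, 0.6, 255],
    [-7.5, 18.5, -15, 0, 0, 0.6, 255],
    [-9, 22, -15, 0, 0, 0.6, 255],
    [-10, 25, -15, 0, 0, 0.6, 255],
    [-10.7, 27, -15, 0, 0, 0.6, 255],
    [-11.1, 28.3, -15, 0, 0, 0.6, 255],
    [-11.3, 28.8, -15, 0, 0, 0.6, 255],
    [-11.3, 28.8, -15, 0, 0, 0.6, 255],
    [-11.3, 28.8, -15, 0, 0, 0.6, 255],
  ],
)

```text
clock: 17.98
tcp_pos: [0.4231, -0.327, 0.2106]
tool_rot: [0.998, 0.061, 0.0, -0.001]
ft_force: [0.2, -0.3, -0.4]
gripper_width: 0.0312
```

Run:
```python
from boxhand import *
sent([-11.3,28.8,-15,0,0,.6])
d,_=cam("side");crop(d,180,190,70,75,8,"s14")
c,_=cam("top");crop(c,290,190,90,80,8,"t14")
```

```text
t 17.98 tcp [ 0.4231 -0.327   0.2106] err mm [0.5 2.2 0.4] ang err deg [ 0.06  0.02 -0.11] F [ 0.2 -0.3 -0.4] w 0.0312 q [ 1.04  0.26 -0.54  1.84  0.15  1.08  0.56]
```

View pics/s14.png

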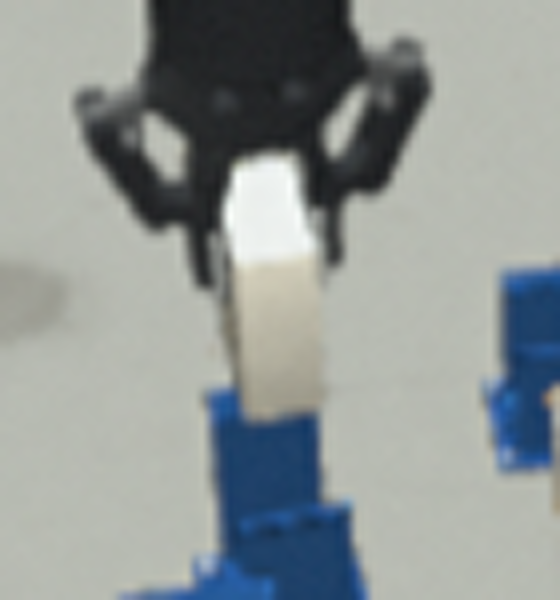

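View pics/t14.png

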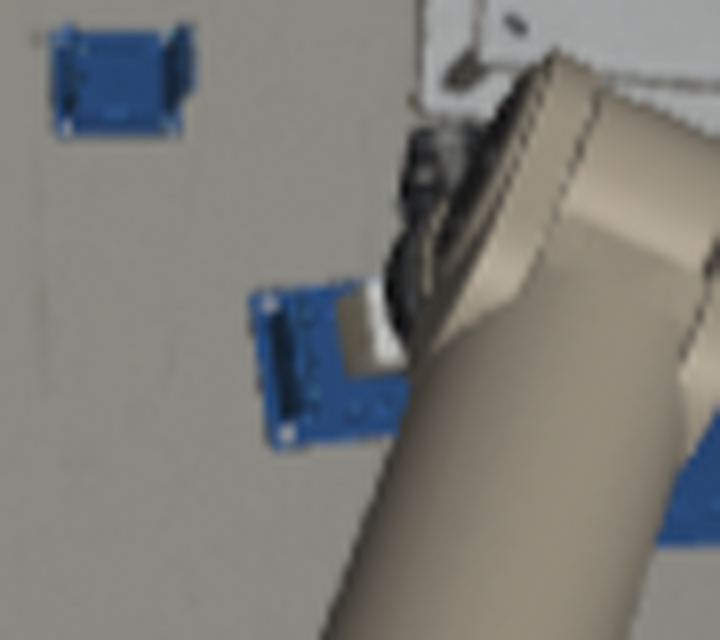

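Run:
```python
from boxhand import *
d,_=cam("side");c,_=cam("top");s=sense();p=s["tcp_pos"];print(p)
a,b=.016,.0275
Rz=R.from_euler('z',.12)
P=np.array([p+Rz.apply([x,y,z]) for z in(-.0614,.0236) for x,y in((-a,b),(a,b),(a,-b),(-a,-b))])
h=[.4227,-.3295,.12]
t=.031
HP=W(h,[[x,sg*yy,z] for x in(-.023,.023) for sg in(1,-1) for yy,z in((.031,.096),)]+[[.035,-.042,.006],[-.035,.042,.006]])
crop(d,195,205,45,70,8,"s15",np.r_[proj(d,P),proj(d,HP)])
crop(c,310,210,45,45,12,"t15",np.r_[proj(c,P),proj(c,W(h,[[x,y,.006] for x in(-.035,.035) for y in(-.042,.042)]))])
```

```text
[ 0.42314301 -0.32708271  0.21068494]
```

View pics/s15.png

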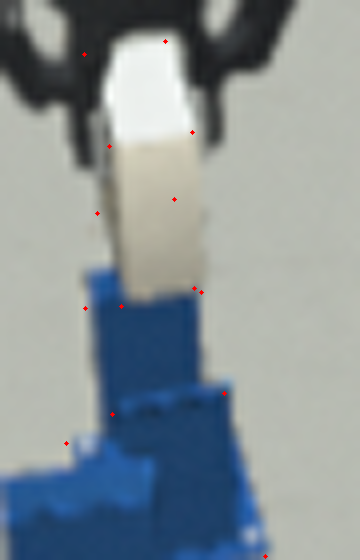

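View pics/t15.png

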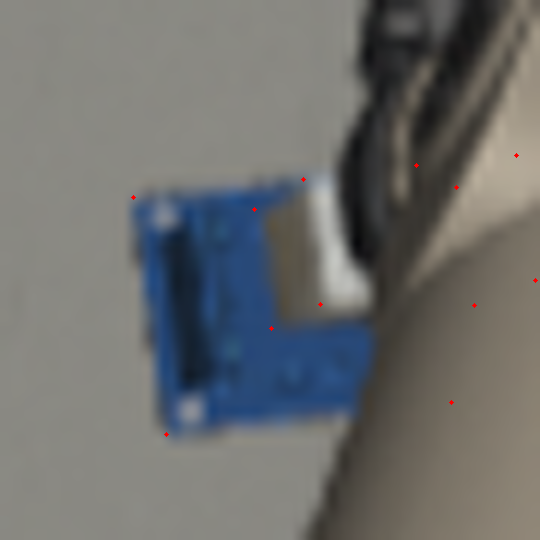

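Run:
```python
from boxhand import *
chk()
c,_=cam("top");d,_=cam("side")
crop(c,325,215,30,32,24,"t16");crop(d,200,200,34,60,10,"s16")
h=[.4227,-.3295,.12]
f=lambda x,y,z:(toR(h,ray(c,(310+x/12-.5,210+y/12-.5),z))*1e3).round(1)
print("box face bottom",f(268,215,.1493),f(285,322,.1493)," plate left",f(137,196,.006),f(165,433,.006))
print("box face top",f(311,183,.234),f(328,310,.234))
```

```text
t 18.18 tcp [ 0.4231 -0.3271  0.2107] err mm [0.5 2.1 0.5] ang err deg [ 0.01  0.01 -0.16] F [ 0.3 -0.3 -1. ] w 0.0309 q [ 1.04  0.26 -0.54  1.84  0.15  1.08  0.56]
box face bottom [ 15.   26.4 149.3] [-14.1  25.9 149.3]  plate left [35.2 41.   6. ] [-34.4  42.2   6. ]
box face top [ 15.7  27.9 234. ] [-16.8  28.2 234. ]
```

View pics/t16.png

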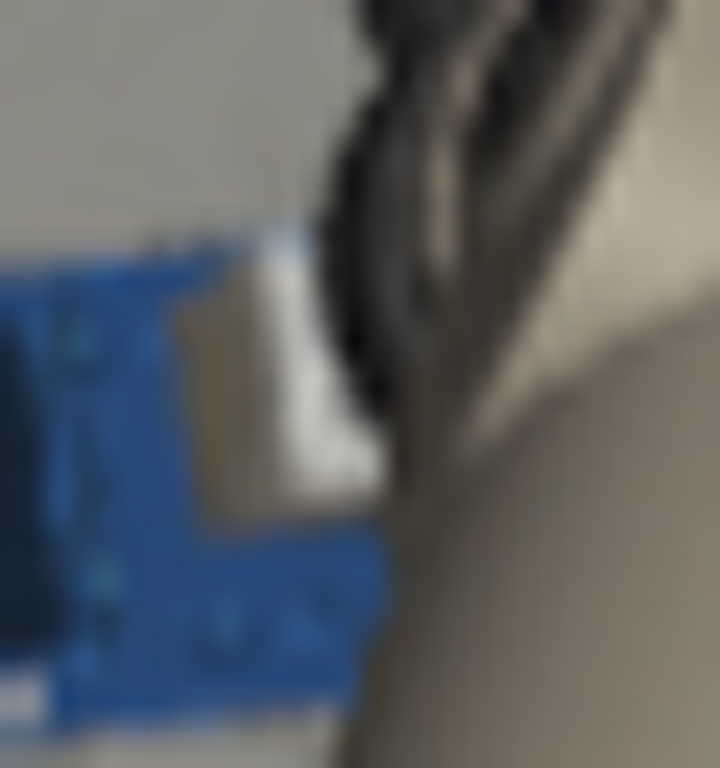

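View pics/s16.png

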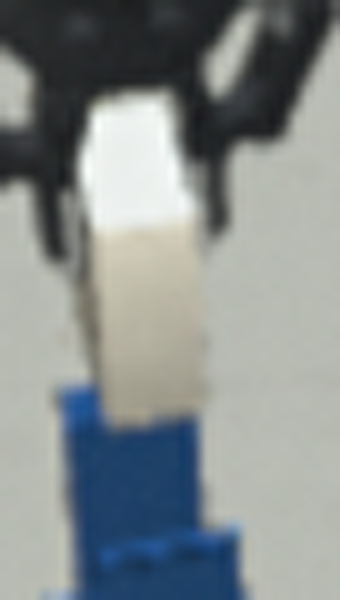

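Request:
send_rows(
  motion=[
    [0, 0, 1, 0, 0, 0, 255],
    [0, 0, 2, 0, 0, 0, 255],
    [0, 0, 3, 0, 0, 0, 255],
    [0, 0, 4, 0, 0, 0, 255],
    [0, 0, 4.8, 0, 0, 0, 255],
    [0, 0, 5.4, 0, 0, 0, 255],
    [0, 0, 6, 0, 0, 0, 255],
    [0, 0, 6, 0, 0, 0, 255],
  ],
)

```text
clock: 18.95
tcp_pos: [0.4217, -0.3283, 0.1491]
tool_rot: [0.998, 0.06, -0.001, -0.001]
ft_force: [0.1, 0.3, -0.5]
gripper_width: 0.0314
```

Run:
```python
from boxhand import *
sent([0,0,6,0,0,0])
c,_=cam("top");d,_=cam("side")
crop(c,320,210,36,36,16,"t17");crop(d,200,205,34,55,10,"s17")
```

```text
t 18.95 tcp [ 0.4217 -0.3283  0.1491] err mm [-0.9  0.9 -1.1] ang err deg [ 0.1  -0.09 -0.  ] F [ 0.1  0.3 -0.5] w 0.0314 q [ 1.02  0.33 -0.53  1.91  0.2   0.96  0.52]
```

View pics/t17.png

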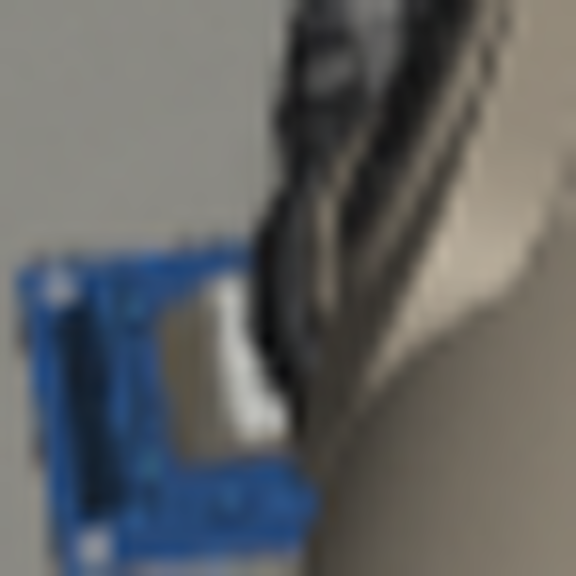

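View pics/s17.png

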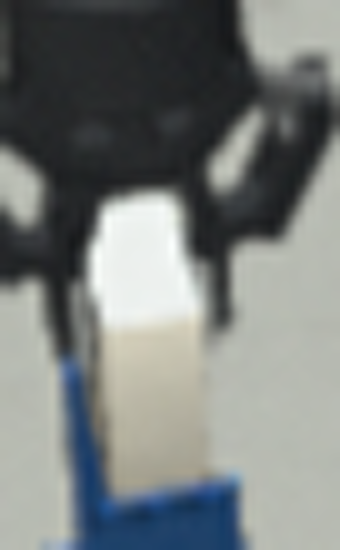

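Run:
```python
from boxhand import *
c,_=cam("top");chk()
h=[.4227,-.3295,.12]
f=lambda x,y,z:(toR(h,ray(c,(320+x/16-.5,210+y/16-.5),z))*1e3).round(1)
print("bottom",f(160,318,.0877),f(178,463,.0877),"top",f(215,283,.1727),f(237,442,.1727))
```

```text
t 19.1 tcp [ 0.4227 -0.3289  0.1508] err mm [0.1 0.3 0.6] ang err deg [-0.03  0.03  0.  ] F [ 0.4  0.5 -0.3] w 0.0311 q [ 1.02  0.33 -0.53  1.9   0.2   0.96  0.52]
bottom [13.8 25.3 87.7] [-16.7  25.7  87.7] top [ 13.6  26.6 172.7] [-18.2  26.6 172.7]
```

Request:
send_rows(
  motion=[
    [0.1, -0.1, 0.5, 0, 0, 0, 255],
    [0.1, -0.1, 1.2, 0, 0, 0, 255],
    [0.1, -0.1, 2, 0, 0, 0, 255],
    [0.1, -0.1, 2.8, 0, 0, 0, 255],
    [0.1, -0.1, 3.6, 0, 0, 0, 255],
    [0.1, -0.1, 4.4, 0, 0, 0, 255],
    [0.1, -0.1, 5.2, 0, 0, 0, 255],
    [0.1, -0.1, 6, 0, 0, 0, 255],
    [0.1, -0.1, 6.5, 0, 0, 0, 255],
    [0.1, -0.1, 6.8, 0, 0, 0, 255],
    [0.1, -0.1, 6.8, 0, 0, 0, 255],
  ],
)

```text
clock: 20.02
tcp_pos: [0.423, -0.3274, 0.0818]
tool_rot: [0.998, 0.06, -0.0, -0.0]
ft_force: [0.1, 0.5, 0.2]
gripper_width: 0.0316
```

Run:
```python
from boxhand import *
sent([.1,-.1,6.8,0,0,0])
c,_=cam("top");d,_=cam("side")
crop(c,320,210,36,36,16,"t18");crop(d,195,215,45,60,10,"s18")
```

```text
t 20.02 tcp [ 0.423  -0.3274  0.0818] err mm [-0.5  0.7 -0.4] ang err deg [ 0.05 -0.05 -0.  ] F [0.1 0.5 0.2] w 0.0316 q [ 0.98  0.42 -0.5   1.96  0.27  0.83  0.46]
```

View pics/t18.png

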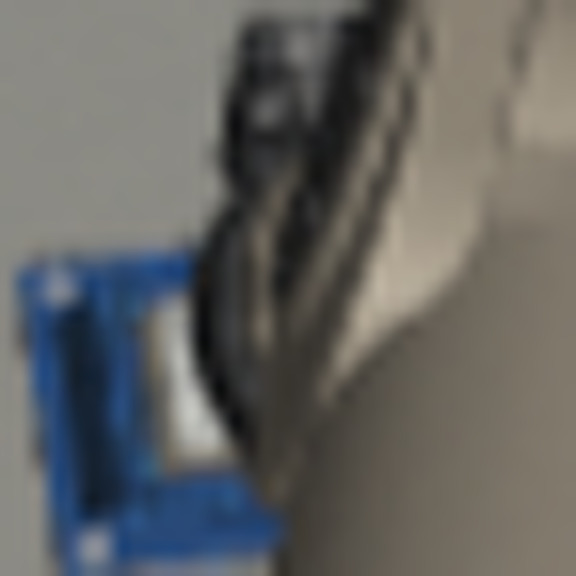

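View pics/s18.png

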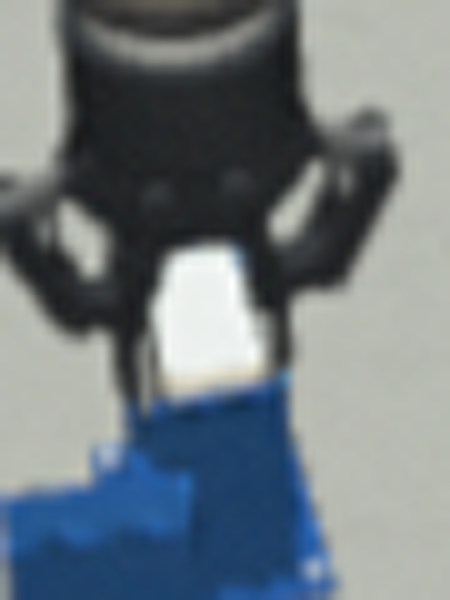

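Request:
send_rows(
  motion=[
    [0, 0, 0.3, 0, 0, 0, 255],
    [0, 0, 0.6, 0, 0, 0, 255],
    [0, 0, 0.9, 0, 0, 0, 255],
    [0, 0, 1.1, 0, 0, 0, 255],
    [0, 0, 1.2, 0, 0, 0, 255],
    [0, 0, 1.2, 0, 0, 0, 255],
  ],
)

```text
clock: 20.62
tcp_pos: [0.4231, -0.3275, 0.0702]
tool_rot: [0.998, 0.06, -0.0, -0.0]
ft_force: [-0.0, 0.1, -0.3]
gripper_width: 0.0315
```

Request:
send_rows(
  motion=[
    [0, 0, 0.1, 0, 0, 0, 255],
    [0, 0, 0.2, 0, 0, 0, 255],
    [0, 0, 0.3, 0, 0, 0, 255],
    [0, 0, 0.4, 0, 0, 0, 255],
    [0, 0, 0.4, 0, 0, 0, 255],
    [0, 0, 0.4, 0, 0, 0, 255],
  ],
)

```text
clock: 21.12
tcp_pos: [0.4235, -0.3277, 0.0675]
tool_rot: [0.998, 0.06, -0.0, 0.0]
ft_force: [-2.7, 0.8, 6.7]
gripper_width: 0.0314
```

Request:
send_rows(
  motion=[
    [0, 0, -0.1, 0, 0, 0, 255],
    [0, 0, -0.1, 0, 0, 0, 120],
    [0, 0, -0.1, 0, 0, 0, 90],
    [0, 0, -0.1, 0, 0, 0, 60],
    [0, 0, -0.1, 0, 0, 0, 60],
    [0, 0, -0.1, 0, 0, 0, 60],
    [0, 0, -1, 0, 0, 0, 60],
    [0, 0, -3, 0, 0, 0, 60],
    [0, 0, -6, 0, 0, 0, 60],
    [0, 0, -9, 0, 0, 0, 60],
    [0, 0, -12, 0, 0, 0, 60],
    [0, 0, -15, 0, 0, 0, 60],
    [0, 0, -15, 0, 0, 0, 60],
  ],
)

```text
clock: 22.2
tcp_pos: [0.4269, -0.3294, 0.2236]
tool_rot: [0.998, 0.06, 0.005, 0.004]
ft_force: [0.9, 0.2, 0.7]
gripper_width: 0.0656
```

Run:
```python
from boxhand import *
sent([0,0,1.2,0,0,0]);sent([0,0,.4,0,0,0]);sent([0,0,-15,0,0,0])
c,_=cam("top");d,_=cam("side")
crop(c,315,210,45,45,13,"t19");crop(d,190,215,50,60,9,"s19")
h=[.4227,-.3295,.12]
print("bar now/ move to above bar:")
th=.645
b,t=arc(th,k=0.45)
Rt=tool(v[2],t,v[2])
P=W(v,[b[0],.082,b[1]]);print(P,np.degrees(t));up=P+Rt.apply([0,0,-.10]);print(up,rows_to(up,Rt,cmd()).round(2))
print(rows_to(P,Rt,(up,Rt)))
```

```text
t 22.2 tcp [ 0.4269 -0.3294  0.2236] err mm [  3.5  -1.3 153.4] ang err deg [-0.51  0.49 -0.  ] F [0.9 0.2 0.7] w 0.0656 q [ 1.04  0.25 -0.55  1.83  0.14  1.1   0.57]
t 22.2 tcp [ 0.4269 -0.3294  0.2236] err mm [  3.5  -1.3 157.4] ang err deg [-0.51  0.49 -0.  ] F [0.9 0.2 0.7] w 0.0656 q [ 1.04  0.25 -0.55  1.83  0.14  1.1   0.57]
t 22.2 tcp [ 0.4269 -0.3294  0.2236] err mm [ 3.5 -1.3  7.4] ang err deg [-0.51  0.49 -0.  ] F [0.9 0.2 0.7] w 0.0656 q [ 1.04  0.25 -0.55  1.83  0.14  1.1   0.57]
bar now/ move to above bar:
[0.60648112 0.08567601 0.05467838] 16.630100003672144
[0.5781049  0.08195476 0.15049561] [ 20.26 -38.86   6.57   0.08  16.63  -0.6 ]
[-2.84298096e-15 -8.84275968e-17  1.00000000e+01  0.00000000e+00
  0.00000000e+00  0.00000000e+00]
```

View pics/t19.png

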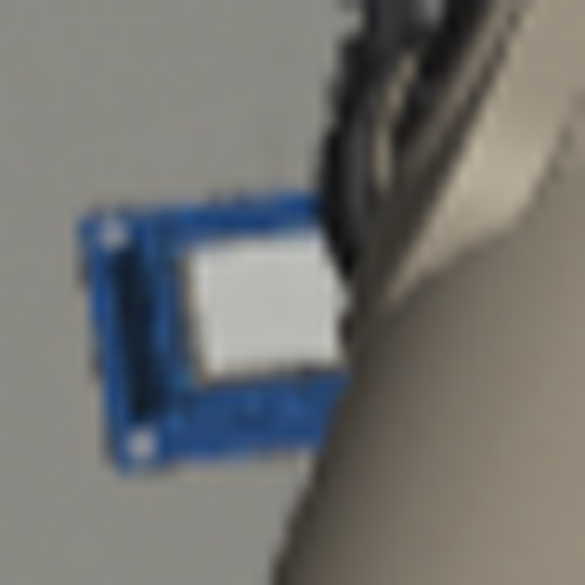

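View pics/s19.png

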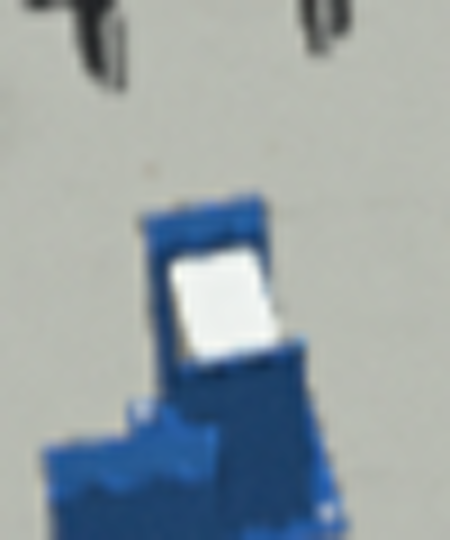

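Request:
send_rows(
  motion=[
    [1.6, -3.1, 0, 0, 0, 0, 182],
    [3.4, -6.6, 0, 0, 1, 0, 182],
    [5.2, -10, 0.5, 0, 3, 0, 182],
    [7, -13.5, 1, 0, 5, 0, 182],
    [8.8, -17, 1.5, 0, 7, -0.2, 182],
    [10.6, -20.4, 2, 0, 9, -0.4, 182],
    [12.4, -23.8, 2.5, 0, 11, -0.6, 182],
    [14.2, -27.2, 3.5, 0, 13, -0.6, 182],
    [16, -30.6, 4.5, 0, 15, -0.6, 182],
    [17.8, -34, 5.5, 0.1, 16, -0.6, 182],
    [19, -36.5, 6, 0.1, 16.6, -0.6, 182],
    [20, -38.3, 6.5, 0.1, 16.6, -0.6, 182],
    [20.3, -38.9, 6.6, 0.1, 16.6, -0.6, 182],
    [20.3, -38.9, 6.6, 0.1, 16.6, -0.6, 182],
    [20.3, -38.9, 6.6, 0.1, 16.6, -0.6, 182],
  ],
)

```text
clock: 23.55
tcp_pos: [0.5775, 0.0819, 0.1496]
tool_rot: [0.988, 0.064, 0.143, -0.009]
ft_force: [0.1, -0.1, -0.3]
gripper_width: 0.0241
```

Run:
```python
from boxhand import *
sent([20.3,-38.9,6.6,.1,16.6,-.6])
c,_=cam("top");d,_=cam("side")
crop(d,235,140,70,60,11,"s20");crop(c,315,210,45,45,13,"t20")
```

```text
t 23.55 tcp [0.5775 0.0819 0.1496] err mm [-1.  -0.5 -0.6] ang err deg [-0.04 -0.14  0.01] F [ 0.1 -0.1 -0.3] w 0.0241 q [ 0.38  0.3  -0.7   2.01  0.39  0.65 -0.43]
```

View pics/s20.png

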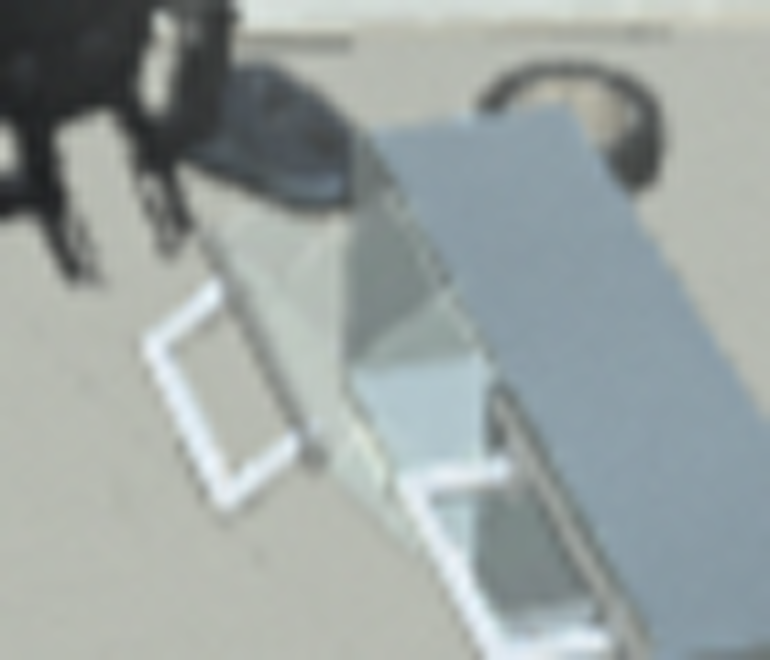

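View pics/t20.png

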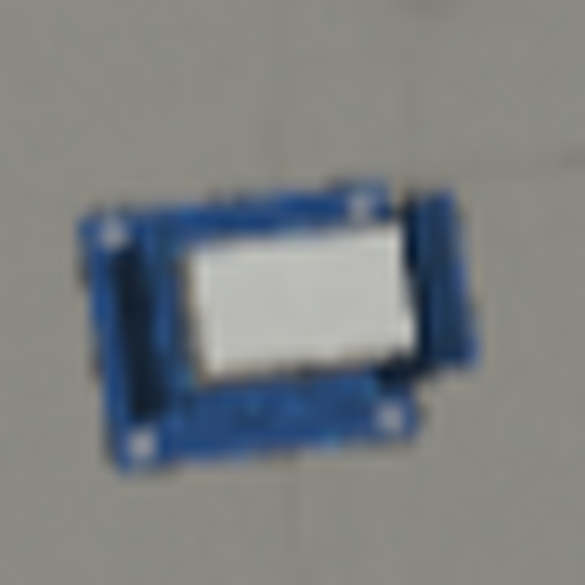

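Run:
```python
from boxhand import *
c,_=cam("top");d,_=cam("side")
h=[.4227,-.3295,.12]
Q=np.array([ray(c,(315+x/13-.5,210+y/13-.5),.091) for x,y in((192,245),(403,222),(415,355),(204,378))]);m=Q.mean(0)
print("box centre in holder mm",(toR(h,m)*1e3).round(1),"yaw",np.arctan2(*(Q[0]-Q[3])[1::-1]),np.arctan2(*(Q[0]-Q[1])[1::-1])-np.pi/2, np.linalg.norm(Q[0]-Q[1]),np.linalg.norm(Q[0]-Q[3]))
bar=lambda th,y:[-.04*np.cos(th)-.092*np.sin(th),y,.01-.04*np.sin(th)+.092*np.cos(th)]
for th in(0,.55,.6,.65,.7): print(th,[((proj(d,W(v,bar(th,y)))[0]+.5-[235,140])*11).round(0) for y in(.034,.130)])
```

```text
box centre in holder mm [-0.2 -0.5 91. ] yaw 0.07188788476377891 0.1158677574494349 0.0548543245891522 0.03426432728518232
0 [array([349., 389.]), array([276., 244.])]
0.55 [array([236., 482.]), array([168., 335.])]
0.6 [array([229., 493.]), array([161., 345.])]
0.65 [array([222., 503.]), array([154., 355.])]
0.7 [array([216., 514.]), array([148., 366.])]
```

Request:
send_rows(
  motion=[
    [0, 0, 3, 0, 0, 0, 182],
    [0, 0, 6, 0, 0, 0, 182],
    [0, 0, 8, 0, 0, 0, 182],
    [0, 0, 9.3, 0, 0, 0, 182],
    [0, 0, 10, 0, 0, 0, 182],
    [0, 0, 10, 0, 0, 0, 182],
  ],
)

```text
clock: 24.25
tcp_pos: [0.606, 0.0853, 0.0535]
tool_rot: [0.988, 0.064, 0.143, -0.009]
ft_force: [0.6, -0.3, 0.3]
gripper_width: 0.0244
```

Run:
```python
from boxhand import *
sent([0,0,10,0,0,0])
d,_=cam("side");crop(d,225,130,70,60,11,"s21")
```

```text
t 24.25 tcp [0.606  0.0853 0.0535] err mm [-0.8 -0.9 -0.9] ang err deg [-0.06 -0.14  0.08] F [ 0.6 -0.3  0.3] w 0.0244 q [ 0.23  0.48 -0.56  2.02  0.61  0.5  -0.62]
```

View pics/s21.png

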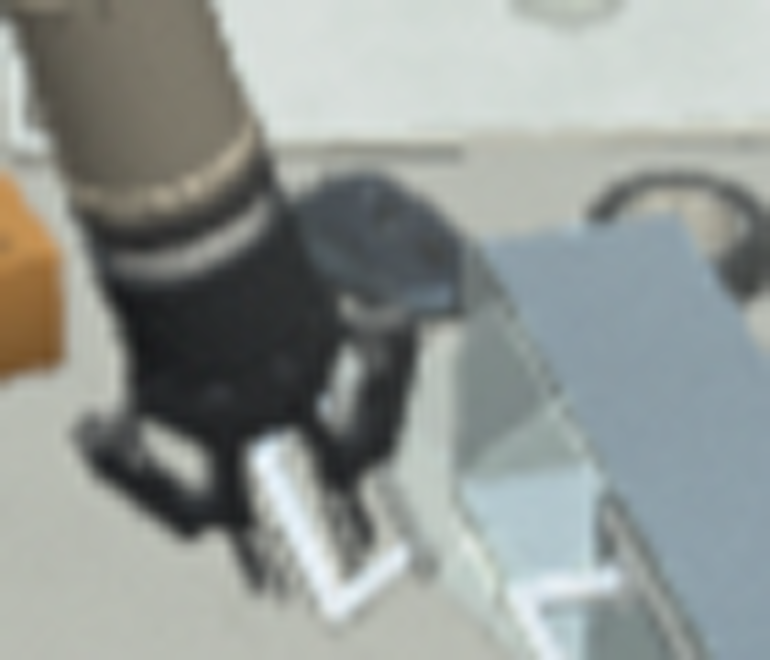

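Request:
send_rows(
  motion=[
    [0, 0, 0, 0, 0, 0, 255],
    [0, 0, 0, 0, 0, 0, 255],
    [0, 0, 0, 0, 0, 0, 255],
    [0, 0, 0, 0, 0, 0, 255],
    [0, 0, 0, 0, 0, 0, 255],
  ],
)

```text
clock: 24.72
tcp_pos: [0.6047, 0.0859, 0.0548]
tool_rot: [0.988, 0.064, 0.143, -0.009]
ft_force: [-5.9, -0.8, 2.2]
gripper_width: 0.008
```

Run:
```python
from boxhand import *
chk()
s=sense();b=toR(v,s["tcp_pos"]-R.from_quat(s["tool_rot"]).apply([0,0,.005]));print(b,"theta",np.arctan2(-b[0],b[2]-.01)-np.arctan2(.04,.092))
C=cmd();y=toR(v,C[0])[1]
for th in np.linspace(.645,-.01,20)[1:]:
    q,t=arc(th,.45);print(round(th,3),rows_to(W(v,[q[0],y,q[1]]),tool(v[2],t,v[2]),C).round(2)[[0,1,2,4]])
```

```text
t 24.72 tcp [0.6047 0.0859 0.0548] err mm [-2.1 -0.3  0.4] ang err deg [-0.1  -0.17 -0.  ] F [-5.9 -0.8  2.2] w 0.008 q [ 0.23  0.47 -0.56  2.02  0.61  0.5  -0.62]
[-0.0889617   0.08241974  0.0595987 ] theta 0.6520639431287135
0.611 [ 0.22 -0.   -0.27 -0.86]
0.576 [ 0.47 -0.   -0.5  -1.75]
0.542 [ 0.73 -0.   -0.72 -2.64]
0.507 [ 1.   -0.   -0.92 -3.52]
0.473 [ 1.28 -0.   -1.12 -4.41]
0.438 [ 1.56 -0.   -1.31 -5.3 ]
0.404 [ 1.85 -0.   -1.49 -6.19]
0.369 [ 2.14 -0.   -1.66 -7.08]
0.335 [ 2.44 -0.   -1.82 -7.97]
0.3 [ 2.75 -0.   -1.97 -8.86]
0.266 [ 3.06 -0.   -2.1  -9.75]
0.231 [  3.37  -0.    -2.23 -10.64]
0.197 [  3.69  -0.    -2.34 -11.52]
0.162 [  4.02  -0.    -2.45 -12.41]
0.128 [  4.34  -0.    -2.54 -13.3 ]
0.093 [  4.67  -0.    -2.62 -14.19]
0.059 [  5.    -0.    -2.69 -15.08]
0.024 [  5.34  -0.    -2.75 -15.97]
-0.01 [  5.67  -0.    -2.79 -16.86]
```

Request:
send_rows(
  motion=[
    [0.2, 0, -0.3, 0, -0.9, 0, 255],
    [0.5, 0, -0.5, 0, -1.8, 0, 255],
    [0.7, 0, -0.7, 0, -2.6, 0, 255],
    [1.0, 0, -0.9, 0, -3.5, 0, 255],
    [1.3, 0, -1.1, 0, -4.4, 0, 255],
    [1.6, 0, -1.3, 0, -5.3, 0, 255],
    [1.9, 0, -1.5, 0, -6.2, 0, 255],
    [2.1, 0, -1.7, 0, -7.1, 0, 255],
    [2.4, 0, -1.8, 0, -8, 0, 255],
    [2.8, 0, -2, 0, -8.9, 0, 255],
    [3.1, 0, -2.1, 0, -9.8, 0, 255],
    [3.4, 0, -2.2, 0, -10.6, 0, 255],
    [3.7, 0, -2.3, 0, -11.5, 0, 255],
    [4, 0, -2.4, 0, -12.4, 0, 255],
    [4.3, 0, -2.5, 0, -13.3, 0, 255],
    [4.7, 0, -2.6, 0, -14.2, 0, 255],
    [5, 0, -2.7, 0, -15.1, 0, 255],
    [5.3, 0, -2.75, 0, -16, 0, 255],
    [5.6, 0, -2.8, 0, -16.6, 0, 255],
    [5.6, 0, -2.8, 0, -16.6, 0, 255],
  ],
)

```text
clock: 26.38
tcp_pos: [0.6502, 0.0922, 0.0996]
tool_rot: [0.998, 0.065, -0.002, 0.001]
ft_force: [-7.8, -1.9, 8.8]
gripper_width: 0.0077
```

Run:
```python
from boxhand import *
sent([5.6,0,-2.8,0,-16.6,0])
s=sense();b=toR(v,s["tcp_pos"]-R.from_quat(s["tool_rot"]).apply([0,0,.005]));print(b,"theta",np.arctan2(-b[0],b[2]-.01)-np.arctan2(.04,.092))
```

```text
t 26.38 tcp [0.6502 0.0922 0.0996] err mm [-1.9  0.1  2.4] ang err deg [-0.08 -0.27  0.02] F [-7.8 -1.9  8.8] w 0.0077 q [ 0.25  0.62 -0.65  1.64  0.42  1.03 -0.4 ]
[-0.04160958  0.08276917  0.10463178] theta 0.00412805965332097
```

Request:
send_rows(
  motion=[
    [0.2, 0, 0, 0, 0, 0, 255],
    [0.4, 0, 0, 0, 0, 0, 255],
    [0.5, 0, 0, 0, 0, 0, 255],
    [0.5, 0, 0, 0, 0, 0, 255],
  ],
)

```text
clock: 26.72
tcp_pos: [0.6516, 0.0924, 0.1001]
tool_rot: [0.998, 0.065, -0.006, 0.002]
ft_force: [-16.6, -2.8, 19.3]
gripper_width: 0.0075
```

Request:
send_rows(
  motion=[
    [0.5, 0, 0, 0, 0, 0, 178],
    [0.3, 0, 0, 0, 0, 0, 178],
    [0.15, 0, 0, 0, 0, 0, 178],
    [0.15, 0, 0, 0, 0, 0, 178],
    [0.15, 0, 0, 0, 0, 0, 178],
    [0.15, 0, -1, 0, 0, 0, 178],
    [0.15, 0, -3, 0, 0, 0, 178],
    [0.15, 0, -6, 0, 0, 0, 178],
    [0, 0, -9, 0, 0, 0, 178],
    [-3, 0, -12, 0, 0, 0, 178],
    [-7, 0, -14, 0, 0, 0, 100],
    [-11, 3, -14, 0, 0, 0, 0],
    [-14, 6, -14, 0, 0, 0, 0],
    [-14, 10, -14, 0, 0, 0, 0],
    [-14, 14, -14, 0, 0, 0, 0],
    [-14, 18, -14, 0, 0, 0, 0],
    [-14, 18, -14, 0, 0, 0, 0],
    [-14, 18, -14, 0, 0, 0, 0],
  ],
)

```text
clock: 28.22
tcp_pos: [0.5417, -0.1077, 0.238]
tool_rot: [0.998, 0.062, 0.0, 0.0]
ft_force: [0.3, 0.8, -0.5]
gripper_width: 0.0854
```

Run:
```python
from boxhand import *
print(sense()["tcp_pos"],sense()["ft_force"])
c,_=cam("top");d,_=cam("side")
crop(d,250,140,75,75,8,"s23");crop(c,180,110,110,65,7,"t23");crop(c,315,210,45,45,9,"t23h");crop(d,190,215,50,60,9,"s23h")
a=cv2.imread("pics/t23h.png");b=cv2.imread("pics/s23h.png");o=np.zeros((540,860,3),np.uint8);o[:405,:405]=a;o[:,410:860]=b;cv2.imwrite("pics/o23.png",cv2.resize(o,(800,502)))
bar=lambda th,y:[-.04*np.cos(th)-.092*np.sin(th),y,.01-.04*np.sin(th)+.092*np.cos(th)]
```

```text
[ 0.54174567 -0.10772252  0.23803738] [ 0.27676484  0.79553599 -0.48472224]
```

View pics/s23.png

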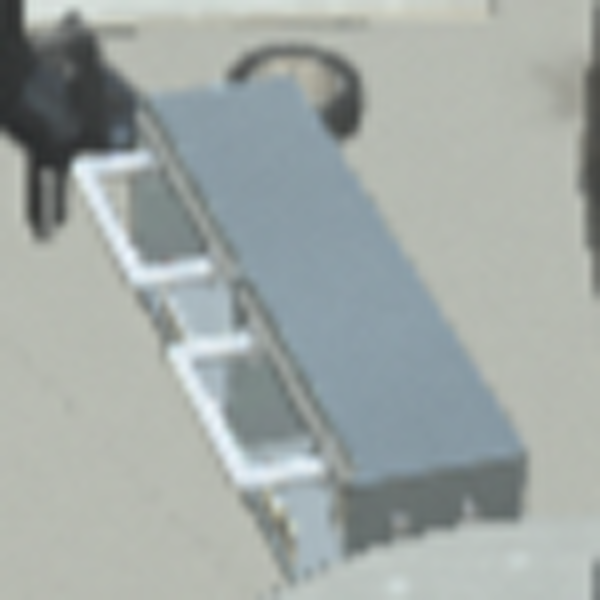

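View pics/t23.png

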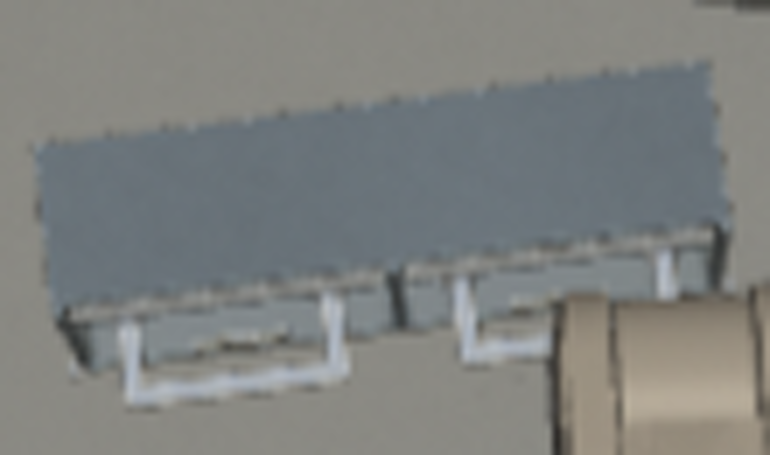

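View pics/o23.png

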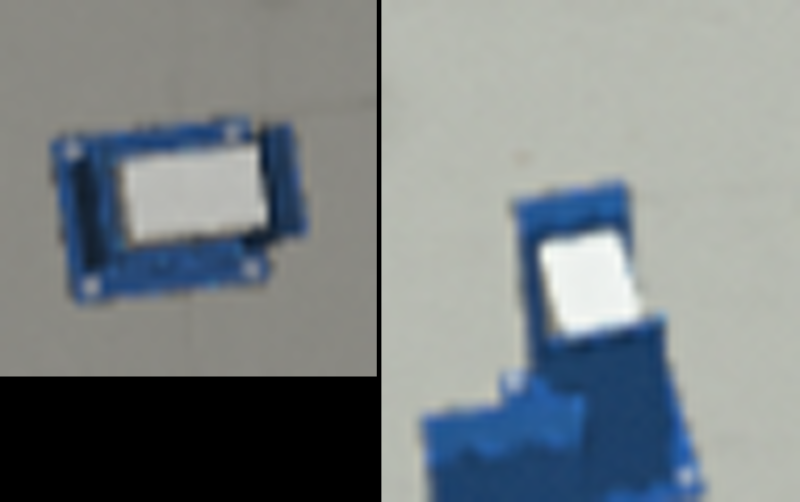

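Run:
```python
from boxhand import *
for a,b,reg,s in(("s_rack","s23",(270,130,180,75),8),("t_rack","t23",(365,430,110,360),7)):
    A=cv2.imread(f"pics/{a}.png",0);B=cv2.imread(f"pics/{b}.png",0);y0,y1,x0,x1=(150,290,70,215) if a[0]=="s" else (345,415,110,360)
    A=np.float32(A[y0:y1,x0:x1]);B=np.float32(B[y0:y1,x0:x1]);A=np.float32(A>190)*255;B=np.float32(B>190)*255
    print(a,np.array(cv2.phaseCorrelate(A,B))[0]/s if False else (np.array(cv2.phaseCorrelate(A,B)[0])/s).round(2),cv2.phaseCorrelate(A,B)[1])
    mA=cv2.moments(A);mB=cv2.moments(B);print((mB['m10']/mB['m00']-mA['m10']/mA['m00'])/s,(mB['m01']/mB['m00']-mA['m01']/mA['m00'])/s,mA['m00'],mB['m00'])
d,_=cam("side");c,_=cam("top")
bar=lambda th:[-.04*np.cos(th)-.092*np.sin(th),.082,.01-.04*np.sin(th)+.092*np.cos(th)]
for q in(d,c): print((proj(q,W(v,bar(.05)))-proj(q,W(v,bar(0))))[0])
```

```text
s_rack [0.12 0.01] 0.8273799491811682
0.20640520528644934 0.15759042265321455 1029945.0 1127610.0
t_rack [17.86  5.14] 0.0Traceback (most recent call last):
  File "<stdin>", line 6, in <module>
ZeroDivisionError: float division by zero
```

Run:
```python
from bench import *
print(job_done())
```

```text
the job is handed in; nothing more can be done
None
```

The box of fuses is standing on end in the blue holder, both bins are shut, and I handed the job in at about 28 s of the 72 s allowed. `job_done()` reports no verdict, so what follows rests on my own last checks.

**What I did**
- I tilted the left bin to about 0.65 rad by its bar and lifted the box out by its narrow edges.
- I stood the box on the bench and regrasped it across its broad faces.
- I lowered it slowly into the middle-sized holder, which matches the stated size, until it touched the floor. The floor contact force was about 7 N, and I then released it.
- I gripped the bar again and followed its arc to shut the left bin.

**Last checks**
- **Box position:** the top camera put the box within about 0.5 mm of the holder's centre. The hand height at contact was 67.5 mm, against 67.4 mm expected for fully home.
- **Box angle:** it looks upright. Its long top edge is about 0.004 rad off the holder's yaw, but its short edge gave 0.05 rad off. I put that down to picture resolution; both are inside the 0.2 rad limit.
- **Left bin:** pressed home with about 17 N at the bar. In the side picture the bar lies within about 0.2 px of where it started.
- **Right bin:** not touched, and it looks shut. I did not measure its final tilt separately.
- **Bystanders:** I did not measure their final positions. No move came near them.
- **Robot:** open and clear of everything, with its fingertips about 0.22 m above the bench.

**Disagreements**
- The side camera placed the box's y about 4 mm off from the gripper's reading when the box stood on the bench. I relied on the top camera for the fit instead.
- My check of the shut bin in the top picture gave no usable number, so the evidence for that is the side picture and the bar position.

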